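# Stack a small pump head in its inclined assembly nest and close the keeper strap

## Task

Build up the little pump head in the inclined assembly nest: swing the keeper strap out of the way, then lay in the pump body with its side port pointing out through the open low front of the nest, the spacer plate flat on it and the cover on top with its boss up, each one set down square and fully home and let go before the next. Finally swing the strap back to its stop over the cover, so that the stack cannot fall out before it is screwed together, and leave the other things on the bench where they are.

Things in the scene. Friction and masses are not known exactly. Their poses are not given: they have to be found in the camera images.
- fixture: Inclined assembly fixture, fixed to the bench: steel base plate 200 x 140 x 10 mm carrying a plate that slopes up away from the robot at 24 degrees (0.42 rad). Origin: on the bench, 10 mm behind (+x of) the point under the pocket floor's centre; x points to the high rear side, z up. It reaches from x = -88 to +112 mm.
- nest: Sloping aluminium plate (194 x 130 mm) with the pocket. Origin: centre of the pocket floor, 90 mm above the bench. z: square out of the plate (up and towards the low front, 24 degrees from vertical); x: up the slope to the rear; y: level, to the left. At x = +74 mm stands the strap's pivot post (24 mm across, top with nut 86 mm above the floor).
- pocket_mouth (a point): On the pocket's centre line, 44 mm above its floor. Pocket: 58.8 mm square, four L-shaped steel corner posts with legs 9 mm thick, 12.5 mm long, straight to 44 mm above the floor, then flared outward as a lead-in to 53 mm. Between the posts each side is open over 34 mm: fingers pass at nest +y and -y, the pump body's port at -x.
- strap (a joint): Swing angle of the keeper strap about the pivot post (axis along nest z): 0 = at its stop over the middle of the pocket; grows to 2.0 rad as it swings away to the nest's +y side; stays where it is left; pocket clear from about 1.1 rad. Dark steel bar, 22 mm wide, 8 mm thick, underside 70 mm above the pocket floor, 2 mm above the top of a fully seated stack.
- strap_knob (a point): Middle of the black knob at the strap's free end, 88 mm from the pivot axis: upright (along the nest's z), 20 mm diameter, 22 mm high, graspable; 97 mm above the pocket floor, top at 110 mm.
- pump_body: The pump body, an aluminium block 56 x 56 mm, 32 mm high, with a 30 mm bore through it from top to bottom and a round side port (16 mm diameter, sticking out 15 mm). Origin: centre of the underside; z up; the port points along -x.
- port (a point): Outer end of the pump body's port, at (-43, 0, 16) mm in the body's frame.
- spacer: Spacer plate: dark steel, 56 x 56 mm, 10 mm thick, with a 30 mm centre hole; alike on both sides and in all four quarter turns. Origin: centre of the underside, z up, x and y along its edges.
- cover: Cover: aluminium square flange 56 x 56 x 10 mm with a round boss 30 mm in diameter and 16 mm high in the middle of its top (26 mm overall). Origin: centre of the flange's underside, z up through the boss.
- wax_tin: Bystander: round tin, 70 mm diameter, 43 mm high, standing close to the spacer. Origin: centre of its underside.
- glue_bottle: Bystander: glue bottle, 58 mm diameter, 186 mm high, standing beside the fixture. Origin: centre of its underside.
- elbow_casting: Bystander: brass-coloured elbow casting, 81 x 139 x 76 mm, lying on the bench. Origin: centre of its underside.
- tape_measure: Bystander: tape measure, 94 x 64 mm, 66 mm high, standing in front of the fixture. Origin: centre of its underside.
There are look-alikes about, which are no part of the job. Leave any blue look-alike of the pump_body alone.

How it is judged (in metres and radians):
On the way, in this order (a step that is already met when the one before it is completed fails the run):
1. the pump body rests home in the pocket, port to the low front, let go (x of pump_body in the frame of nest between -0.0035 and 0.0035 m and y of pump_body in the frame of nest between -0.0035 and 0.0035 m and z of pump_body in the frame of nest between -0.003 and 0.003 m and angle between the z axis of pump_body and the z axis of nest, either way round below 0.06 rad and x of port in the frame of nest below -0.035 m and angle between the x axis of pump_body and the x axis of nest, either way round below 0.08 rad and contact force between the fingers and pump_body below 0.2 N and linear speed of pump_body below 0.02 m/s), for 0.2 s.
2. the spacer lies flat and square on the pump body, let go (x of pump_body in the frame of nest between -0.0035 and 0.0035 m and y of pump_body in the frame of nest between -0.0035 and 0.0035 m and z of pump_body in the frame of nest between -0.003 and 0.003 m and angle between the z axis of each of pump_body, spacer and the z axis of nest, either way round below 0.06 rad and x of port in the frame of nest below -0.035 m and angle between the x axis of pump_body and the x axis of nest, either way round below 0.08 rad and x of spacer in the frame of nest between -0.0035 and 0.0035 m and y of spacer in the frame of nest between -0.0035 and 0.0035 m and z of spacer in the frame of nest between 0.029 and 0.035 m and (angle between the x axis of spacer and the x axis of nest, either way round below 0.08 rad or angle between the x axis of spacer and the y axis of nest, either way round below 0.08 rad) and contact force between the fingers and spacer below 0.2 N and linear speed of spacer below 0.02 m/s), for 0.2 s.
3. the cover lies flat and square on the spacer, boss up, let go (x of pump_body in the frame of nest between -0.0035 and 0.0035 m and y of pump_body in the frame of nest between -0.0035 and 0.0035 m and z of pump_body in the frame of nest between -0.003 and 0.003 m and angle between the z axis of each of pump_body, spacer, cover and the z axis of nest, either way round below 0.06 rad and x of port in the frame of nest below -0.035 m and angle between the x axis of pump_body and the x axis of nest, either way round below 0.08 rad and x of spacer in the frame of nest between -0.0035 and 0.0035 m and y of spacer in the frame of nest between -0.0035 and 0.0035 m and z of spacer in the frame of nest between 0.029 and 0.035 m and (angle between the x axis of spacer and the x axis of nest, either way round below 0.08 rad or angle between the x axis of spacer and the y axis of nest, either way round below 0.08 rad) and x of cover in the frame of nest between -0.0035 and 0.0035 m and y of cover in the frame of nest between -0.0035 and 0.0035 m and z of cover in the frame of nest between 0.039 and 0.045 m and (angle between the x axis of cover and the x axis of nest, either way round below 0.08 rad or angle between the x axis of cover and the y axis of nest, either way round below 0.08 rad) and angle between cover's own z axis and vertical below 0.7 rad and contact force between the fingers and cover below 0.2 N and linear speed of cover below 0.02 m/s), for 0.2 s.
At the end, for the whole second after the job is handed in: Body, spacer, cover stacked in the pocket: each within 3.5 mm of its centre in nest x and y, 3 mm of height 0, 32, 42 mm, flat to 0.06 rad, edges square to 0.08 rad; port at low front, boss up, at rest; strap within 0.10 rad of its stop; bystanders moved under 25 mm (x of pump_body in the frame of nest between -0.0035 and 0.0035 m and y of pump_body in the frame of nest between -0.0035 and 0.0035 m and z of pump_body in the frame of nest between -0.003 and 0.003 m and angle between the z axis of each of pump_body, spacer, cover and the z axis of nest, either way round below 0.06 rad and x of port in the frame of nest below -0.035 m and angle between the x axis of pump_body and the x axis of nest, either way round below 0.08 rad and x of spacer in the frame of nest between -0.0035 and 0.0035 m and y of spacer in the frame of nest between -0.0035 and 0.0035 m and z of spacer in the frame of nest between 0.029 and 0.035 m and (angle between the x axis of spacer and the x axis of nest, either way round below 0.08 rad or angle between the x axis of spacer and the y axis of nest, either way round below 0.08 rad) and x of cover in the frame of nest between -0.0035 and 0.0035 m and y of cover in the frame of nest between -0.0035 and 0.0035 m and z of cover in the frame of nest between 0.039 and 0.045 m and (angle between the x axis of cover and the x axis of nest, either way round below 0.08 rad or angle between the x axis of cover and the y axis of nest, either way round below 0.08 rad) and angle between cover's own z axis and vertical below 0.7 rad and value of joint strap below 0.1 rad and linear speed of each of pump_body, spacer, cover below 0.02 m/s); the robot touches nothing.
It fails at once if a bystander (tin, bottle, casting, tape measure) is pushed by more than 25 mm or tipped over (distance of any of wax_tin, glue_bottle, elbow_casting, tape_measure from where it was at the start of the episode above 0.025 m or angle between glue_bottle's own z axis and vertical above 0.5 rad).
It also fails if it takes over 72 s, if anything falls off the work surface, if the arm or the gripper's body presses on something with over 40 N, if the wrist force passes 120 N, or if a joint passes its speed limit or range.

## Robot

A 7-joint arm with a two-finger parallel gripper is mounted at the origin on the work surface; the furniture and walls round the work are solid. World frame = base frame: x ahead of the robot, y to its left, z up, the work surface at z = 0. Lengths are in mm, angles in rad, forces in N, time in s.
With the tool pointing down it reaches from about 425 to 950 mm from the base axis. Payload 4.7 kg.
Tool frame: the origin (TCP) lies on the centre line of the jaws, within the pads' length; the fingertips stand env.nose_length ahead of it and the grasp point (between the pads) is the TCP (env.nose_length is the distance from the TCP to the fingertips, in mm); z points along the fingers, y is the line along which they close (so a half turn about z gives the same grasp; the last joint's range is limited). The gripper opens to 85 mm and grips with 20 to 120 N. Pads are 22 mm wide; open, the fingers measure 114 mm over their backs; the gripper's body (76 mm by 85 mm) begins 54 mm behind the grasp point. The pads swing forward as they close: fully open they stand 13 mm farther back than shut.
Start: joints at [-1.243, 0.469, -0.049, 1.532, 0.024, 1.141, -0.082], TCP at [235.723, 632.52, 250.335] pointing down, gripper open.
Joint ranges: [-2.59, 2.59], [-0.33, 1.99], [-1.39, 1.29], [0.1, 2.45], [-1.04, 4.18], [0.21, 1.99], [-2.66, 2.66]. Speed limits (rad/s): [2.57, 2.57, 3.14, 3.14, 3.14, 3.14, 3.14].

## Interface

Orientations are given as a rotation vector (axis times angle).
In Python, from cell import env gives the robot as it stands. The module is installed in compiled form; this text tells all that it offers.
- The arm moves only by the tool carry_out, never from a script. Its argument "motion" is a list of rows, each an object of numbers: "tx", "ty", "tz": the shift along the tool's x, y, z in m; "ax", "ay", "az": the turn, a rotation vector about the tool's x, y, z in degrees; "claw": the opening, from -1 (shut) to 1 (fully open). A call has 1 to 20 rows; each row is the pose to reach, as a shift and turn from the pose commanded when the call began, along the tool's axes at that moment; what a row does not reach only later rows make up. A row lasts 1/10 s, in which the tool goes at most 50 mm and 8.59 degrees, less where a joint would pass 70% of its speed; a pose out of reach is approached as far as the arm can. A call with a gripper value outside its range is refused whole. The fingers move at their own pace and stop on an object; "newtons" is the grip in N (left out, the last holds). Time passes only in rows, so rows that repeat a pose let the fingers close. It gives the time, the measured TCP pose, the force, the opening and the grip force at its end, in the units of the state.
- env.get_obs(): the state, without advancing time (a new reading comes with each control period).
- env.grab_frame(name): name is "scene" or "side" or "wrist"; returns a dict with "image" (420x560x3 uint8, red, green, blue), "depth" (420x560 float32, mm along the optical axis (not along the pixel's ray), 0 where there is no reading), "fx", "fy", "cx", "cy" (pixels), "T" (4x4, takes a point from camera to world coordinates). Camera axes: x right, y up, looking along -z (the intrinsics and any distortion apply to the point x, -y, -z); pixel columns grow to the right and rows downward; lengths in mm; the calibration is good to about 2 mm. A picture is of the moment at which its call begins.
- env.close_job(): hands the job in; it is judged then, once.
Trained networks look in a picture, given as the dict that the camera call returned (one of the last four; its "shot" number tells which), for a name from the list of things; names that differ only in an ending like _2 or _b are one class to them, and where a whole thing is asked for, a point or a joint stands for the part that bears it (a point fixed in the world has none). Each returns a list of dicts, best first, with "conf" (0 to 1); they miss things now and then, are a little off and sometimes report something else, mostly with a low value. They report only what shows in the picture. A call takes as long as a camera call. They do not tell look-alikes from the thing itself.
- env.spot_in(label, picture): "bbox" ([left, top, right, bottom] in pixels, round what is visible of it).
- env.cut_out(label, picture): "mask" (420x560 bool, what is visible of it) and "bbox" ([left, top, right, bottom] in pixels, round what is visible of it).
The state is a dict: "clock": time; "joint_positions": joint angles; "dq": joint speeds; "joint_torque": joint torques, N m; "eef_pos": TCP position; "orientation": TCP orientation; "ft_force": force on the tool from outside, world axes, zero at the start; "torque": the same for the moment, N m; "grip_width": opening from 0.0 (shut) to 1.0 (fully open); "gripper_force": force on a finger pad.
Only numpy, scipy, OpenCV 4.12 (cv2) and the standard library are available. Lean on these libraries where they do the work, as an engineer would, in place of code of your own. Each camera call takes 0.05 s, during which the arm holds its last target. There are 200 camera calls.

## Working session

There is one attempt and no reset: what is moved stays moved. The work goes in short steps, Python scripts to look and compute and a tool call to move; the robot and the scene stay as the last step left them, time stands still between calls to the robot, and variables do not carry over. Pictures are saved under pics/ and viewed, at most 10 in all, crops included, and the job is handed in when it is done.

Besides the shell and the picture viewer there is one more tool, called after ">>>" as name(argument=value, ...), one argument or row to a line, values as JSON. carry_out: Moves the arm, as the interface text tells. Its arguments: {"type":"object","properties":{"motion":{"type":"array","items":{"type":"object","properties":{"tx":{"type":"number"},"ty":{"type":"number"},"tz":{"type":"number"},"ax":{"type":"number"},"ay":{"type":"number"},"az":{"type":"number"},"claw":{"type":"number"}}}},"newtons":{"type":"number"}},"required":["motion"]}

```bash
mkdir -p pics; cat > h.py <<'E'
import numpy as np, cv2
from cell import env
from scipy.spatial.transform import Rotation as R
def pts(f,mask=None):
    d=f["depth"]; v,u=np.nonzero((d>0) if mask is None else (mask&(d>0)))
    z=d[v,u]; P=np.c_[(u-f["cx"])/f["fx"]*z,-(v-f["cy"])/f["fy"]*z,-z]
    T=np.array(f["T"]); return P@T[:3,:3].T+T[:3,3],u,v
def save(f,n): cv2.imwrite(f"pics/{n}.png",f["image"][:,:,::-1])
E
python3 - <<'E'
from h import *
o=env.get_obs(); print({k:np.round(o[k],3) for k in o}, env.nose_length)
ims=[]
for c in ["scene","side"]:
    f=env.grab_frame(c); ims.append(f["image"]); print(c,np.round(f["T"],3).tolist(),f["fx"],f["cx"],f["cy"],[k for k in f])
    for l in ["fixture","nest","strap","strap_knob","pump_body","spacer","cover","wax_tin","glue_bottle","elbow_casting","tape_measure"]:
        for r in env.cut_out(l,f)[:3]:
            if r["conf"]<.2: continue
            P,u,v=pts(f,r["mask"])
            if len(P)<5: continue
            print(l,round(r["conf"],2),np.round(r["bbox"]).tolist(),"med",np.round(np.median(P,0)),"lo",np.round(np.percentile(P,3,0)),"hi",np.round(np.percentile(P,97,0)), f["image"][v,u].mean(0).round())
    save(f,c+"0")
E
```

```text
{'clock': np.float64(0.0), 'joint_positions': array([-1.243,  0.469, -0.049,  1.534,  0.024,  1.141, -0.082]), 'dq': array([-0.   , -0.   , -0.003, -0.   , -0.   ,  0.001,  0.   ]), 'joint_torque': array([ 0.0000e+00, -5.1032e+01, -4.6000e-02, -2.3771e+01,  1.1000e-02,
        8.0000e-03, -0.0000e+00]), 'eef_pos': array([235.541, 631.97 , 249.239]), 'orientation': array([-5.570e-01, -3.091e+00,  3.000e-03]), 'ft_force': array([-0.567,  0.907, -0.286]), 'torque': array([0.023, 0.011, 0.015]), 'gripper_force': np.float64(0.0), 'grip_width': np.float64(0.997)} 19.0
scene [[0.446, 0.636, -0.63, -310.913], [-0.895, 0.324, -0.307, -446.873], [0.008, 0.7, 0.714, 1091.771], [0.0, 0.0, 0.0, 1.0]] 521.3528080135884 279.26657696520374 211.22442271577108 ['image', 'depth', 'fx', 'fy', 'cx', 'cy', 'T', 'shot']
fixture 0.81 [258.0, 152.0, 332.0, 240.0] med [642. -29.  83.] lo [572. -83.   6.] hi [745.  46. 183.] [120. 121. 118.]
fixture 0.24 [271.0, 155.0, 304.0, 185.0] med [647.  -2. 178.] lo [593. -24. 145.] hi [695.  23. 200.] [85. 87. 85.]
nest 0.9 [260.0, 150.0, 330.0, 226.0] med [647. -20. 1
[... 3212 characters left out ...]
lo [582. -77.  52.] hi [744.  54. 183.] [143. 138. 136.]
glue_bottle 0.47 [286.0, 261.0, 312.0, 290.0] med [515. 155.  33.] lo [484. 109.   1.] hi [546. 171.  37.] [144. 101.  82.]
elbow_casting 0.55 [262.0, 184.0, 281.0, 212.0] med [ 620. -352.   52.] lo [ 595. -525.    5.] hi [ 653. -295.   81.] [121. 104.  78.]
elbow_casting 0.22 [247.0, 305.0, 275.0, 328.0] med [587. 316.   9.] lo [562. 278.  -1.] hi [614. 334.  26.] [184. 179. 174.]
tape_measure 0.94 [324.0, 221.0, 351.0, 248.0] med [401. -57.  34.] lo [358. -88.   1.] hi [433. -40.  65.] [125. 102.  57.]
tape_measure 0.35 [313.0, 206.0, 331.0, 222.0] med [ 432. -264.   20.] lo [ 396. -312.   -2.] hi [ 464. -244.   32.] [134. 129. 123.]
```

```bash
python3 - <<'E'
import cv2,numpy as np
a=cv2.imread("pics/scene0.png")[140:335,165:450]; b=cv2.imread("pics/side0.png")[165:340,200:370]
a=cv2.resize(a,None,fx=2.8,fy=2.8,interpolation=2); cv2.imwrite("pics/a.png",a)
cv2.imwrite("pics/b.png",cv2.resize(b,None,fx=3.4,fy=3.4,interpolation=2))
E
```

```text
(no output)
```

View pics/a.png

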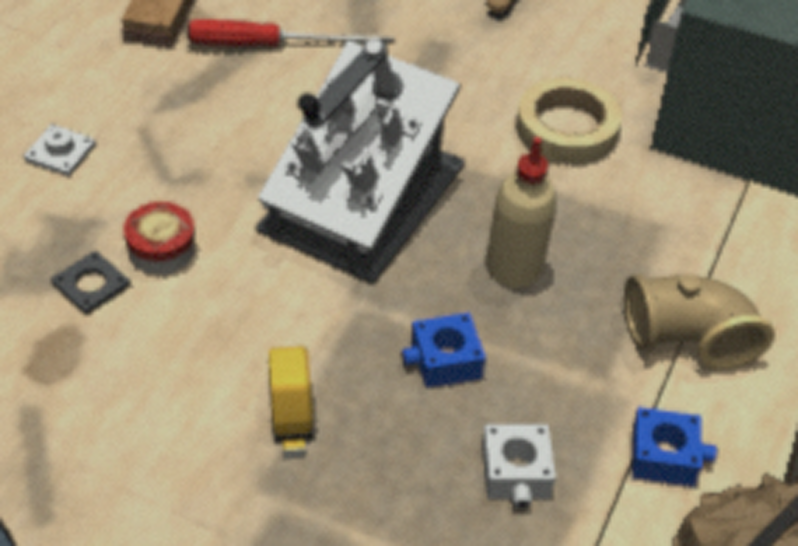

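View pics/b.png

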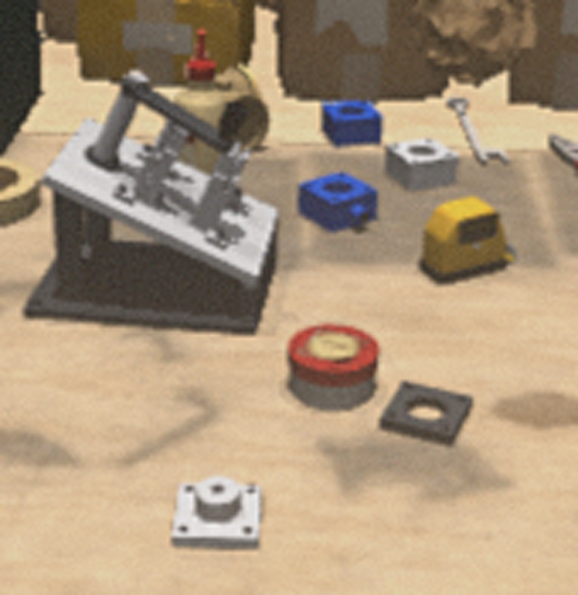

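```bash
cat >> h.py <<'E'
import json
def nestfit(f,mask,yaw0=None):
    P,_,_=pts(f,mask); best=None; rng=np.random.default_rng(0)
    for _ in range(800):
        a,b,c=P[rng.choice(len(P),3)]; n=np.cross(b-a,c-a); l=np.linalg.norm(n)
        if l<200: continue
        n/=l; n*=np.sign(n[2])
        if not .85<n[2]<.96: continue
        i=abs((P-a)@n)<3
        if best is None or i.sum()>best.sum(): best=i
    for _ in range(3):
        c=P[best].mean(0); n=np.linalg.svd(P[best]-c)[2][2]; n*=np.sign(n[2]); best=abs((P-c)@n)<4
    return P,best,c,n
E
python3 - <<'E'
from h import *
for c in ["scene","side"]:
    f=env.grab_frame(c); r=env.cut_out("nest",f)[0]
    m=cv2.dilate(r["mask"].astype(np.uint8),np.ones((3,3)))>0
    P,i,c0,n=nestfit(f,m); print(c,i.sum(),len(P),c0.round(1),n.round(3),"tilt",np.arccos(n[2]),"yaw",np.arctan2(-n[1],-n[0]))
    rect=cv2.minAreaRect(P[i][:,:2].astype(np.float32)); print(rect)
    for l in ["pump_body","spacer","cover"]:
        for r in env.cut_out(l,f)[:3]:
            Q,_,_=pts(f,r["mask"]); h=np.percentile(Q[:,2],90) if l!="cover" else 12
            t=Q[(abs(Q[:,2]-h)<4)]
            if len(t)>5: print(l,round(r["conf"],2),len(t),cv2.minAreaRect(t[:,:2].astype(np.float32)),h)
E
```

```text
scene 1753 3336 [648.4 -23.   90. ] [-0.409  0.025  0.912] tilt 0.4226503885234138 yaw -0.061868236091161065
((658.7869873046875, -14.492012023925781), (132.15469360351562, 182.18804931640625), 85.32935333251953)
pump_body 0.81 252 ((512.8104248046875, -177.69866943359375), (59.94059371948242, 55.3348388671875), 36.890647888183594) 34.619366070740895
pump_body 0.77 321 ((425.8313293457031, -282.39971923828125), (59.2404670715332, 56.117740631103516), 28.236003875732422) 34.460844279121424
pump_body 0.76 282 ((499.9020690917969, -393.8815002441406), (58.272552490234375, 56.266021728515625), 16.009841918945312) 34.79507284852057
spacer 0.89 150 ((439.2925109863281, 169.9407501220703), (56.58549880981445, 55.00764465332031), 71.40018463134766) 13.592120101869613
spacer 0.64 37 ((642.96875, -197.56170654296875), (16.489582061767578, 26.30721092224121), 32.805755615234375) 149.79669153871905
cover 0.56 148 ((583.8482055664062, 303.28204345703125), (60.879573822021484, 58.18476867675781), 3.8095650672912598) 12
side 1077 2464 [660.7   2.6  91.8] [-0.407  0.039  0.913] tilt 0.4213455791254477 yaw -0.0963024317781552
((657.9666748046875, -64.28336334228516), (242.5073699951172, 176.5526885986328), 85.89031219482422)
pump_body 0.77 81 ((502.7630615234375, -391.6365966796875), (56.489654541015625, 62.61072540283203), 13.706172943115234) 30.92649246700089
pump_body 0.74 96 ((429.1435546875, -280.73370361328125), (57.816261291503906, 63.69301986694336), 30.721887588500977) 31.086996064995038
pump_body 0.55 106 ((517.990478515625, -175.6629180908203), (54.58778762817383, 58.395381927490234), 38.9859619140625) 31.042100106964746
spacer 0.58 238 ((442.64190673828125, 173.01101684570312), (58.695587158203125, 54.95939636230469), 70.15135955810547) 9.649738733433276
cover 0.97 228 ((587.3580932617188, 306.23809814453125), (54.79085159301758, 57.55246353149414), 1.1630172729492188) 12
```

```bash
cat >> h.py <<'E'
def getc(): return np.array(json.load(open("cmd.json")))
def setc(T): json.dump(np.asarray(T).tolist(),open("cmd.json","w"))
def pose(p,M): T=np.eye(4); T[:3,:3]=M; T[:3,3]=p; return T
def meas():
    o=env.get_obs(); return pose(o["eef_pos"],R.from_rotvec(o["orientation"]).as_matrix())
def rows(goals,dm=4,da=1):
    "goals: poses in one call, printed as rows; the stored command becomes the last"
    C=getc()
    for G in goals:
        D=np.linalg.inv(C)@G; t=np.round(D[:3,3]/1000,dm); a=np.round(np.degrees(R.from_matrix(D[:3,:3]).as_rotvec()),da)
        print(dict(zip(["tx","ty","tz","ax","ay","az"],[float(x) for x in [*t,*a]])))
    E=np.eye(4);E[:3,3]=t*1000;E[:3,:3]=R.from_rotvec(np.radians(a)).as_matrix(); setc(C@E)
def down(ang):  # tool z down, tool x at world angle ang
    x=np.array([np.cos(ang),np.sin(ang),0]);z=np.array([0,0,-1.]);return np.c_[x,np.cross(z,x),z]
E
python3 - <<'E'
from h import *
setc(pose([235.723,632.52,250.335],down(np.arctan2(.348,-.937)-0)))
print(meas()[:3,:3].round(3)); print(getc().round(3))
f=env.grab_frame("wrist"); print((np.linalg.inv(meas())@f["T"]).round(3), f["fx"])
rows([pose([445,255,400],down(np.pi))])
E
```

```text
[[-0.937  0.349 -0.   ]
 [ 0.349  0.937  0.   ]
 [ 0.     0.    -1.   ]]
[[-9.37000e-01  3.48000e-01  0.00000e+00  2.35723e+02]
 [ 3.48000e-01  9.37000e-01  0.00000e+00  6.32520e+02]
 [ 0.00000e+00  0.00000e+00 -1.00000e+00  2.50335e+02]
 [ 0.00000e+00  0.00000e+00  0.00000e+00  1.00000e+00]]
[[ 0.00000e+00  9.60000e-01  2.81000e-01  7.11600e+01]
 [ 1.00000e+00 -1.00000e-03  0.00000e+00  2.90000e-01]
 [ 1.00000e-03  2.81000e-01 -9.60000e-01 -1.23398e+02]
 [ 0.00000e+00  0.00000e+00  0.00000e+00  1.00000e+00]] 376.80388362006244
{'tx': -0.3276, 'ty': -0.281, 'tz': -0.1497, 'ax': 0.0, 'ay': 0.0, 'az': -20.4}
```

>>> carry_out(
  motion=[
    {"tx": -0.3276, "ty": -0.281, "tz": -0.1497, "az": -20.4, "claw": 1},
    {"tx": -0.3276, "ty": -0.281, "tz": -0.1497, "az": -20.4},
    {"tx": -0.3276, "ty": -0.281, "tz": -0.1497, "az": -20.4},
    {"tx": -0.3276, "ty": -0.281, "tz": -0.1497, "az": -20.4},
    {"tx": -0.3276, "ty": -0.281, "tz": -0.1497, "az": -20.4},
    {"tx": -0.3276, "ty": -0.281, "tz": -0.1497, "az": -20.4},
    {"tx": -0.3276, "ty": -0.281, "tz": -0.1497, "az": -20.4},
    {"tx": -0.3276, "ty": -0.281, "tz": -0.1497, "az": -20.4},
    {"tx": -0.3276, "ty": -0.281, "tz": -0.1497, "az": -20.4},
    {"tx": -0.3276, "ty": -0.281, "tz": -0.1497, "az": -20.4},
    {"tx": -0.3276, "ty": -0.281, "tz": -0.1497, "az": -20.4},
    {"tx": -0.3276, "ty": -0.281, "tz": -0.1497, "az": -20.4},
    {"tx": -0.3276, "ty": -0.281, "tz": -0.1497, "az": -20.4},
    {"tx": -0.3276, "ty": -0.281, "tz": -0.1497, "az": -20.4},
  ],
)

```text
schema error: expected keys tx, ty, tz, ax, ay, az, claw
```

```bash
cat >> h.py <<'E'
def top(f,label,h,near,tol=4):
    "centre, size, angle of the flat top at height h of the thing near the point"
    for r in env.cut_out(label,f):
        m=cv2.dilate(r["mask"].astype(np.uint8),np.ones((3,3)))>0
        P,_,_=pts(f,m); P=P[np.hypot(*(P[:,:2]-near).T)<60]; P=P[abs(P[:,2]-h)<tol]
        if len(P)>20:
            c,s,a=cv2.minAreaRect(P[:,:2].astype(np.float32)); print(label,round(r["conf"],2),len(P),np.round(c,1),np.round(s,1),round(a,1),"h",P[:,2].mean().round(1))
E
python3 - <<'E'
from h import *
M=meas(); print(M[:3,3].round(1), env.get_obs()["clock"], (M[:3,3]-getc()[:3,3]).round(2))
f=env.grab_frame("wrist"); save(f,"w1")
top(f,"spacer",10,(441,171)); top(f,"cover",10,(585,305)); top(f,"cover",26,(585,305))
rows([pose([450,-10,400],down(np.pi))])
E
```

```text
[235.7 632.5 250.3] 1.75 [-209.28  377.49 -149.7 ]
{'tx': -0.0049, 'ty': -0.265, 'tz': 0.0, 'ax': 0.0, 'ay': 0.0, 'az': 0.0}
```

>>> carry_out(
  motion=[
    {"tx": -0.3276, "ty": -0.281, "tz": -0.1497, "ax": 0, "ay": 0, "az": -20.4, "claw": 1},
    {"tx": -0.3276, "ty": -0.281, "tz": -0.1497, "ax": 0, "ay": 0, "az": -20.4, "claw": 1},
    {"tx": -0.3276, "ty": -0.281, "tz": -0.1497, "ax": 0, "ay": 0, "az": -20.4, "claw": 1},
    {"tx": -0.3276, "ty": -0.281, "tz": -0.1497, "ax": 0, "ay": 0, "az": -20.4, "claw": 1},
    {"tx": -0.3276, "ty": -0.281, "tz": -0.1497, "ax": 0, "ay": 0, "az": -20.4, "claw": 1},
    {"tx": -0.3276, "ty": -0.281, "tz": -0.1497, "ax": 0, "ay": 0, "az": -20.4, "claw": 1},
    {"tx": -0.3276, "ty": -0.281, "tz": -0.1497, "ax": 0, "ay": 0, "az": -20.4, "claw": 1},
    {"tx": -0.3276, "ty": -0.281, "tz": -0.1497, "ax": 0, "ay": 0, "az": -20.4, "claw": 1},
    {"tx": -0.3276, "ty": -0.281, "tz": -0.1497, "ax": 0, "ay": 0, "az": -20.4, "claw": 1},
    {"tx": -0.3276, "ty": -0.281, "tz": -0.1497, "ax": 0, "ay": 0, "az": -20.4, "claw": 1},
    {"tx": -0.3276, "ty": -0.281, "tz": -0.1497, "ax": 0, "ay": 0, "az": -20.4, "claw": 1},
    {"tx": -0.3276, "ty": -0.281, "tz": -0.1497, "ax": 0, "ay": 0, "az": -20.4, "claw": 1},
    {"tx": -0.3276, "ty": -0.281, "tz": -0.1497, "ax": 0, "ay": 0, "az": -20.4, "claw": 1},
  ],
)

```text
clock: 3.25
eef_pos: [443.3, 256.6, 399.2]
orientation: [0.005, -3.14, 0.0]
ft_force: [-0.2, 0.9, -0.4]
grip_width: 1.002
gripper_force: 0.0
```

```bash
python3 - <<'E'
from h import *
setc(pose([445,255,400],down(np.pi)))
M=meas(); print(M[:3,3].round(1), env.get_obs()["clock"], (M[:3,3]-getc()[:3,3]).round(2), (getc()[:3,:3].T@M[:3,:3]).round(4))
f=env.grab_frame("wrist"); save(f,"w1")
top(f,"spacer",10,(441,171)); top(f,"cover",10,(585,305)); top(f,"cover",26,(585,305))
r=env.cut_out("nest",f)
if r:
    P,i,c,n=nestfit(f,r[0]["mask"]); print(r[0]["conf"],i.sum(),c,n)
n=np.array([-.407*np.cos(.078),.407*np.sin(.078),.9135]); ny=np.array([np.sin(.078),np.cos(.078),0]); nx=np.cross(ny,n)
rows([pose(np.array([649,-14,90])+270*n,np.c_[-nx,ny,-n])])
E
```

```text
[443.3 256.6 399.2] 3.25 [-1.73  1.59 -0.82] [[ 1.0e+00  3.0e-03  1.6e-03]
 [-3.0e-03  1.0e+00 -3.0e-04]
 [-1.6e-03  3.0e-04  1.0e+00]]
spacer 0.85 1351 [442.9 172. ] [56.  56.4] 70.4 h 9.9
0.58 4727 [608.06434584 -15.16685021  70.58176355] [-0.40928141  0.03204706  0.91184523]
{'tx': -0.0944, 'ty': -0.2604, 'tz': 0.0634, 'ax': 0.9, 'ay': -24.0, 'az': 4.4}
```

>>> carry_out(
  motion=[
    {"tx": -0.0944, "ty": -0.2604, "tz": 0.0634, "ax": 0.9, "ay": -24.0, "az": 4.4, "claw": 1},
    {"tx": -0.0944, "ty": -0.2604, "tz": 0.0634, "ax": 0.9, "ay": -24.0, "az": 4.4, "claw": 1},
    {"tx": -0.0944, "ty": -0.2604, "tz": 0.0634, "ax": 0.9, "ay": -24.0, "az": 4.4, "claw": 1},
    {"tx": -0.0944, "ty": -0.2604, "tz": 0.0634, "ax": 0.9, "ay": -24.0, "az": 4.4, "claw": 1},
    {"tx": -0.0944, "ty": -0.2604, "tz": 0.0634, "ax": 0.9, "ay": -24.0, "az": 4.4, "claw": 1},
    {"tx": -0.0944, "ty": -0.2604, "tz": 0.0634, "ax": 0.9, "ay": -24.0, "az": 4.4, "claw": 1},
    {"tx": -0.0944, "ty": -0.2604, "tz": 0.0634, "ax": 0.9, "ay": -24.0, "az": 4.4, "claw": 1},
    {"tx": -0.0944, "ty": -0.2604, "tz": 0.0634, "ax": 0.9, "ay": -24.0, "az": 4.4, "claw": 1},
    {"tx": -0.0944, "ty": -0.2604, "tz": 0.0634, "ax": 0.9, "ay": -24.0, "az": 4.4, "claw": 1},
    {"tx": -0.0944, "ty": -0.2604, "tz": 0.0634, "ax": 0.9, "ay": -24.0, "az": 4.4, "claw": 1},
  ],
)

```text
clock: 4.5
eef_pos: [538.7, -3.9, 336.8]
orientation: [0.103, 2.72, -0.021]
ft_force: [-0.5, -0.2, 0.3]
grip_width: 1.0
gripper_force: 0.0
```

```bash
python3 - <<'E'
from h import *
M=meas(); print(M[:3,3].round(1), (M[:3,3]-getc()[:3,3]).round(2))
f=env.grab_frame("wrist"); f2=f; save(f,"w2")
for l in ["nest","strap_knob","strap","pocket_mouth"]:
    for r in env.cut_out(l,f)[:2]: print(l,round(r["conf"],2),np.round(r["bbox"]),np.median(pts(f,r["mask"])[0],0).round(1))
r=env.cut_out("nest",f)[0]; m=cv2.dilate(r["mask"].astype(np.uint8),np.ones((5,5)))>0
P,i,c,n=nestfit(f,m); print(i.sum(),c,n,np.arccos(n[2]),np.arctan2(-n[1],-n[0]))
np.save("P.npy",pts(f)[0])
# nest frame analysis
yaw=np.arctan2(-n[1],-n[0]); ny=np.array([-np.sin(yaw),np.cos(yaw),0]); nx=np.cross(ny,n)
A=pts(f)[0]; o=c+n*0; 
Q=(A-c)@np.c_[nx,ny,n]
pl=Q[(abs(Q[:,2])<4)&(abs(Q[:,0])<150)&(abs(Q[:,1])<120)]
hull=cv2.minAreaRect(pl[:,:2].astype(np.float32)); print("plate",hull, np.percentile(pl,[.5,99.5],axis=0).round(1))
print("height of c line:",c)
for lo,hi in [(35,52),(60,84),(88,114)]:
    q=Q[(Q[:,2]>lo)&(Q[:,2]<hi)&(abs(Q[:,0])<120)&(abs(Q[:,1])<70)]; print(lo,hi,len(q),np.percentile(q,[1,50,99],axis=0).round(1).tolist())
E
```

```text
[538.7  -3.9 336.8] [-0.67  1.45  0.22]
nest 0.85 [210.  87. 338. 283.] [641.6 -12.5  95.9]
nest 0.16 [526.  38. 556.  93.] [589.1 284.2   9.6]
strap_knob 0.94 [264. 164. 316. 287.] [646.   -1.2 179.1]
strap 0.96 [261. 165. 314. 284.] [645.5  -1.4 179. ]
pocket_mouth 0.92 [210.  86. 341. 284.] [641.8 -12.4  95.9]
16130 [647.49704109 -14.67360646  88.14279584] [-0.40660747  0.03213601  0.91303759] 0.4201259134543014 -0.07887054175046802
plate ((-19.64612579345703, 28.01806640625), (182.74093627929688, 260.7965087890625), 89.71489715576172) [[-133.2  -62.3   -2.3]
 [ 109.3  113.     2.7]]
height of c line: [647.49704109 -14.67360646  88.14279584]
35 52 1014 [[-34.2, -35.6, 36.0], [-14.2, -17.2, 45.7], [72.5, 39.8, 51.9]]
60 84 2201 [[-16.8, -7.9, 73.0], [37.4, 11.8, 78.0], [86.3, 29.8, 81.3]]
88 114 524 [[-16.6, 14.4, 91.4], [-8.9, 22.9, 109.5], [1.8, 32.1, 111.6]]
```

View pics/w2.png

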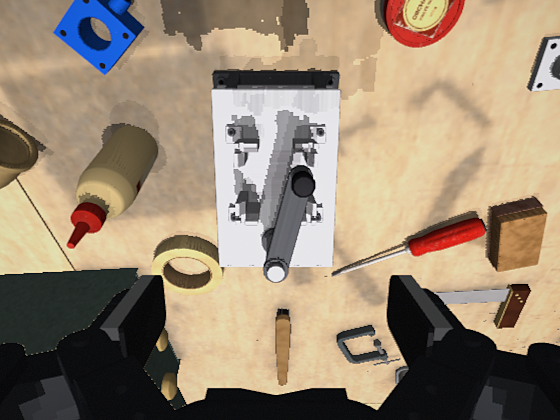

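```bash
python3 - <<'E'
from h import *
A=np.load("P.npy"); c=np.array([647.497,-14.674,88.143]); n=np.array([-.40661,.03214,.91304]); yaw=np.arctan2(-n[1],-n[0])
ny=np.array([-np.sin(yaw),np.cos(yaw),0]); nx=np.cross(ny,n); Q=(A-c)@np.c_[nx,ny,n]
pl=Q[(abs(Q[:,2])<2.5)]
for x0 in range(-80,110,20):
    s=pl[(abs(pl[:,0]-x0)<5)&(abs(pl[:,1])<72)]
    if len(s)>20: print(x0,np.sort(s[:,1])[[2,-3]].round(1),len(s))
for y0 in range(-50,61,20):
    s=pl[(abs(pl[:,1]-y0)<5)&(abs(pl[:,0])<120)]; print("y",y0,np.sort(s[:,0])[[2,-3]].round(1))
s=Q[(Q[:,2]>80)&(Q[:,2]<90)&(Q[:,0]>50)&(Q[:,0]<110)]; print("nut",len(s),np.percentile(s,[2,50,98],axis=0).round(1).tolist())
print("nut circle",cv2.minEnclosingCircle(s[:,:2].astype(np.float32)))
s=Q[(Q[:,2]>106)&(Q[:,2]<114)&(abs(Q[:,0])<60)&(abs(Q[:,1])<60)]; print("knob",cv2.minEnclosingCircle(s[:,:2].astype(np.float32)),s[:,2].mean(),len(s))
# raster of heights over the pocket
H=np.full((56,52),np.nan)
q=Q[(abs(Q[:,0])<56)&(abs(Q[:,1])<52)]
for a in q: 
    i,j=int((a[0]+56)/2),int((a[1]+52)/2); H[i,j]=np.nanmax([H[i,j],a[2]])
for r in H: print("".join(" " if np.isnan(v) else "." if v<6 else chr(int(48+min(v//10,9))) if v<100 else "#" for v in r))
E
```

```text
-80 [-62.5  65.7] 1052
-60 [-62.3  66.1] 1327
-40 [-62.1  66.7] 885
-20 [-62.8  66.6] 826
0 [-62.9  66.7] 961
20 [-62.6  66.5] 792
40 [-62.4  66.4] 440
60 [-62.   66.1] 628
80 [-61.9  66.2] 660
100 [-62.4  66.8] 726
y -50 [-83.  110.1]
y -30 [-82.  109.7]
y -10 [-82.1 109.8]
y 10 [-82.2  41.3]
y 30 [-82.3 109.8]
y 50 [-84.2 109.8]
nut 394 [[50.7, -182.1, 80.1], [75.6, 1.2, 85.0], [87.2, 12.1, 87.0]]
nut circle ((66.71414184570312, -85.58294677734375), 99.55117797851562)
knob ((-7.061366081237793, 23.560028076171875), 9.757095336914062) 109.41742433965344 463
....................................................
....................................................
....................................................
....................................................
......0..........................................0..
.000000000..................................00000000
..011100....................................00011110
..11011000..................................00001110
..11110000..................................00011110
..0111.000..................................000001.0
..00.
[... 1716 characters left out ...]
..777777777777  44555  ....
......  55544..............777777777777  44555  ....
......  55544444444.......7777777777777 444555  ....
.....     444444444.......7777777777877 4444     ...
.....  444445555555.......777777777777 5554444   ..0
..0...  55445555555.......777777777777 55544555 .000
.0000  555445555555.......777777777777 55544555  000
..000   5544 55  55.......77777777777    544 5  0000
..0000            .......777777777777           1000
.00111            .......777777777777           1100
..0101            .......777777777777           1110
. 0011            ......777777777777            1110
..0100            ......777777777777            0110
...              .......777777777777
```

```bash
cat >> h.py <<'E'
n=np.array([-.40661,.03214,.91304]); n/=np.linalg.norm(n); _y=np.arctan2(-n[1],-n[0])
ny=np.array([-np.sin(_y),np.cos(_y),0]); nx=np.cross(ny,n); N=np.c_[nx,ny,n]
O=np.array([647.497,-14.674,88.143])+4.3*nx+2.1*ny
def nest(p,th=0):
    "tool pose at nest point p, pointing along -nest z, turned by -th about nest z"
    L=R.from_rotvec([0,0,-th]).as_matrix()@np.diag([-1,1,-1.]); return pose(O+N@np.array(p,float),N@L)
def knob(th,z): return nest([74-88*np.cos(th),88*np.sin(th),z],th)
def err():
    M=meas();C=getc();D=np.linalg.inv(C)@M; return D[:3,3].round(2),np.degrees(R.from_matrix(D[:3,:3]).as_rotvec()).round(2)
E
python3 - <<'E'
from h import *
print(O,env.get_obs()["clock"],err()); f=env.grab_frame("wrist"); print(err()); f=env.grab_frame("wrist"); print(err())
rows([knob(.246,150),knob(.246,102)]); print()
rows([knob(t,102) for t in np.linspace(.246,1.6,16)[1:]])
E
```

```text
[651.57632699 -12.88989541  89.89687061] 4.8 (array([ 0.58,  0.08, -0.35]), array([-0.01, -0.01,  0.  ]))
(array([ 0.58, -0.09, -0.31]), array([-0.  , -0.01,  0.02]))
(array([ 0.6 , -0.18, -0.28]), array([ 0.  , -0.  ,  0.03]))
{'tx': 0.0092, 'ty': 0.0227, 'tz': 0.1211, 'ax': 0.0, 'ay': -0.1, 'az': 14.1}
{'tx': 0.0091, 'ty': 0.0226, 'tz': 0.1691, 'ax': 0.0, 'ay': -0.1, 'az': 14.1}

{'tx': -0.0003, 'ty': 0.008, 'tz': 0.0, 'ax': 0.1, 'ay': 0.0, 'az': 5.2}
{'tx': -0.0014, 'ty': 0.0158, 'tz': 0.0, 'ax': 0.1, 'ay': 0.0, 'az': 10.4}
{'tx': -0.0032, 'ty': 0.0236, 'tz': 0.0001, 'ax': 0.1, 'ay': 0.0, 'az': 15.6}
{'tx': -0.0056, 'ty': 0.0311, 'tz': 0.0001, 'ax': 0.1, 'ay': 0.0, 'az': 20.7}
{'tx': -0.0088, 'ty': 0.0384, 'tz': 0.0001, 'ax': 0.1, 'ay': 0.0, 'az': 25.9}
{'tx': -0.0126, 'ty': 0.0454, 'tz': 0.0001, 'ax': 0.1, 'ay': 0.0, 'az': 31.1}
{'tx': -0.017, 'ty': 0.052, 'tz': 0.0001, 'ax': 0.1, 'ay': 0.0, 'az': 36.2}
{'tx': -0.022, 'ty': 0.0582, 'tz': 0.0001, 'ax': 0.1, 'ay': 0.0, 'az': 41.4}
{'tx': -0.0275, 'ty': 0.0639, 'tz': 0.0001, 'ax': 0.1, 'ay': 0.0, 'az': 46.6}
{'tx': -0.0335, 'ty': 0.0691, 'tz': 0.0001, 'ax': 0.1, 'ay': 0.0, 'az': 51.8}
{'tx': -0.0399, 'ty': 0.0737, 'tz': 0.0001, 'ax': 0.1, 'ay': -0.0, 'az': 56.9}
{'tx': -0.0468, 'ty': 0.0777, 'tz': 0.0001, 'ax': 0.1, 'ay': -0.0, 'az': 62.1}
{'tx': -0.054, 'ty': 0.0811, 'tz': 0.0001, 'ax': 0.1, 'ay': -0.0, 'az': 67.3}
{'tx': -0.0614, 'ty': 0.0839, 'tz': 0.0001, 'ax': 0.1, 'ay': -0.0, 'az': 72.4}
{'tx': -0.0691, 'ty': 0.0859, 'tz': 0.0001, 'ax': 0.1, 'ay': -0.0, 'az': 77.6}
```

>>> carry_out(
  motion=[
    {"tx": 0.0092, "ty": 0.0227, "tz": 0.1211, "ax": 0, "ay": -0.1, "az": 14.1, "claw": 1},
    {"tx": 0.0092, "ty": 0.0227, "tz": 0.1211, "ax": 0, "ay": -0.1, "az": 14.1, "claw": 1},
    {"tx": 0.0092, "ty": 0.0227, "tz": 0.1211, "ax": 0, "ay": -0.1, "az": 14.1, "claw": 1},
    {"tx": 0.0092, "ty": 0.0227, "tz": 0.1211, "ax": 0, "ay": -0.1, "az": 14.1, "claw": 1},
    {"tx": 0.0091, "ty": 0.0226, "tz": 0.145, "ax": 0, "ay": -0.1, "az": 14.1, "claw": 0.5},
    {"tx": 0.0091, "ty": 0.0226, "tz": 0.1691, "ax": 0, "ay": -0.1, "az": 14.1, "claw": 0.2},
    {"tx": 0.0091, "ty": 0.0226, "tz": 0.1691, "ax": 0, "ay": -0.1, "az": 14.1, "claw": -1},
    {"tx": 0.0091, "ty": 0.0226, "tz": 0.1691, "ax": 0, "ay": -0.1, "az": 14.1, "claw": -1},
    {"tx": 0.0091, "ty": 0.0226, "tz": 0.1691, "ax": 0, "ay": -0.1, "az": 14.1, "claw": -1},
    {"tx": 0.0091, "ty": 0.0226, "tz": 0.1691, "ax": 0, "ay": -0.1, "az": 14.1, "claw": -1},
  ],
  newtons=30,
)

```text
clock: 5.9
eef_pos: [601.3, 12.1, 180.4]
orientation: [0.44, 2.683, 0.051]
ft_force: [-2.0, -0.4, 4.4]
grip_width: 0.21
gripper_force: 29.6
```

```bash
python3 - <<'E'
from h import *
C=getc(); print(nest([74-88*np.cos(1.6),88*np.sin(1.6),102],1.6)[:3,3],C[:3,3]); setc(knob(.246,102)); print(err(),env.get_obs()["joint_positions"].round(2),env.get_obs()["grip_width"]); setc(C)
E
```

```text
[686.72696935  72.56850476 214.25759094] [686.71909741  72.53667824 214.30354421]
(array([-0.84, -0.27, -1.87]), array([-0.12, -0.18,  0.02])) [-0.4   0.28  0.32  2.09 -0.03  0.37  1.16] 0.2101635852841005
```

```bash
python3 - <<'E'
from h import *
setc(knob(.246,102)); 
rows([nest([74-88*np.cos(t),88*np.sin(t),102],.246+.5*(t-.246)) for t in np.linspace(.246,1.5,15)[1:]])
E
```

```text
{'tx': -0.0004, 'ty': 0.0079, 'tz': 0.0, 'ax': -0.0, 'ay': -0.0, 'az': 2.6}
{'tx': -0.0014, 'ty': 0.0157, 'tz': -0.0, 'ax': -0.0, 'ay': -0.0, 'az': 5.1}
{'tx': -0.0032, 'ty': 0.0234, 'tz': -0.0, 'ax': -0.0, 'ay': -0.0, 'az': 7.7}
{'tx': -0.0056, 'ty': 0.0309, 'tz': -0.0, 'ax': -0.0, 'ay': -0.0, 'az': 10.3}
{'tx': -0.0087, 'ty': 0.0381, 'tz': -0.0, 'ax': -0.0, 'ay': -0.0, 'az': 12.8}
{'tx': -0.0124, 'ty': 0.045, 'tz': -0.0, 'ax': -0.0, 'ay': 0.0, 'az': 15.4}
{'tx': -0.0167, 'ty': 0.0516, 'tz': -0.0, 'ax': -0.0, 'ay': -0.0, 'az': 18.0}
{'tx': -0.0216, 'ty': 0.0578, 'tz': -0.0, 'ax': -0.0, 'ay': 0.0, 'az': 20.5}
{'tx': -0.0271, 'ty': 0.0635, 'tz': -0.0, 'ax': -0.0, 'ay': -0.0, 'az': 23.1}
{'tx': -0.033, 'ty': 0.0687, 'tz': -0.0, 'ax': -0.0, 'ay': -0.0, 'az': 25.7}
{'tx': -0.0394, 'ty': 0.0733, 'tz': -0.0, 'ax': -0.0, 'ay': -0.0, 'az': 28.2}
{'tx': -0.0461, 'ty': 0.0774, 'tz': 0.0, 'ax': -0.0, 'ay': -0.0, 'az': 30.8}
{'tx': -0.0532, 'ty': 0.0808, 'tz': -0.0, 'ax': 0.0, 'ay': -0.0, 'az': 33.4}
{'tx': -0.0606, 'ty': 0.0836, 'tz': -0.0, 'ax': 0.0, 'ay': -0.0, 'az': 35.9}
```

>>> carry_out(
  motion=[
    {"tx": -0.0004, "ty": 0.0079, "tz": 0, "ax": 0, "ay": 0, "az": 2.6, "claw": -1},
    {"tx": -0.0014, "ty": 0.0157, "tz": 0, "ax": 0, "ay": 0, "az": 5.1, "claw": -1},
    {"tx": -0.0032, "ty": 0.0234, "tz": 0, "ax": 0, "ay": 0, "az": 7.7, "claw": -1},
    {"tx": -0.0056, "ty": 0.0309, "tz": 0, "ax": 0, "ay": 0, "az": 10.3, "claw": -1},
    {"tx": -0.0087, "ty": 0.0381, "tz": 0, "ax": 0, "ay": 0, "az": 12.8, "claw": -1},
    {"tx": -0.0124, "ty": 0.045, "tz": 0, "ax": 0, "ay": 0, "az": 15.4, "claw": -1},
    {"tx": -0.0167, "ty": 0.0516, "tz": 0, "ax": 0, "ay": 0, "az": 18.0, "claw": -1},
    {"tx": -0.0216, "ty": 0.0578, "tz": 0, "ax": 0, "ay": 0, "az": 20.5, "claw": -1},
    {"tx": -0.0271, "ty": 0.0635, "tz": 0, "ax": 0, "ay": 0, "az": 23.1, "claw": -1},
    {"tx": -0.033, "ty": 0.0687, "tz": 0, "ax": 0, "ay": 0, "az": 25.7, "claw": -1},
    {"tx": -0.0394, "ty": 0.0733, "tz": 0, "ax": 0, "ay": 0, "az": 28.2, "claw": -1},
    {"tx": -0.0461, "ty": 0.0774, "tz": 0, "ax": 0, "ay": 0, "az": 30.8, "claw": -1},
    {"tx": -0.0532, "ty": 0.0808, "tz": 0, "ax": 0, "ay": 0, "az": 33.4, "claw": -1},
    {"tx": -0.0606, "ty": 0.0836, "tz": 0, "ax": 0, "ay": 0, "az": 35.9, "claw": -1},
    {"tx": -0.0606, "ty": 0.0836, "tz": 0, "ax": 0, "ay": 0, "az": 35.9, "claw": 0.8},
    {"tx": -0.0606, "ty": 0.0836, "tz": 0, "ax": 0, "ay": 0, "az": 35.9, "claw": 0.8},
    {"tx": -0.0606, "ty": 0.0836, "tz": -0.03, "ax": 0, "ay": 0, "az": 35.9, "claw": 1},
    {"tx": -0.0606, "ty": 0.0836, "tz": -0.08, "ax": 0, "ay": 0, "az": 35.9, "claw": 1},
    {"tx": -0.0606, "ty": 0.0836, "tz": -0.1, "ax": 0, "ay": 0, "az": 35.9, "claw": 1},
  ],
)

```text
clock: 7.8
eef_pos: [637.7, 75.5, 306.0]
orientation: [1.255, 2.436, 0.232]
ft_force: [1.1, 0.4, 0.7]
grip_width: 0.998
gripper_force: 0.0
```

```bash
python3 - <<'E'
from h import *
C=getc(); C[:3,3]-=C[:3,2]*100; setc(C); print(err(),env.get_obs()["joint_positions"].round(2))
f=env.grab_frame("scene"); r=env.cut_out("strap_knob",f)[0]; P=pts(f,r["mask"])[0]; q=(P-O)@N; q=q[q[:,2]>102]; print(r["conf"],q.mean(0),len(q))
# look pose over pump body, body angle ~28-30deg mod 90
for a in (-151,-150+180): 
    pass
rows([pose([380,-240,330],down(np.radians(180+10)))])
E
```

```text
(array([-1.47,  0.53, -3.84]), array([-0.34, -0.09,  0.03])) [-0.75  0.21  0.61  1.87 -0.03  0.68  0.46]
0.77 [ 65.29140631  85.09023261 109.62269045] 33
{'tx': -0.128, 'ty': -0.3695, 'tz': -0.1203, 'ax': 7.7, 'ay': 24.2, 'az': -63.5}
```

```bash
python3 - <<'E'
from h import *
a=np.radians(209); C=nest([74-88*np.cos(1.5),88*np.sin(1.5),202],.246+.5*(1.5-.246)); setc(C); print(err())
rows([pose([394,-300,250],down(a))])
E
```

```text
(array([-1.27,  1.14, -3.76]), array([-0.46, -0.06, -0.  ]))
{'tx': -0.1632, 'ty': -0.4191, 'tz': -0.0397, 'ax': 3.8, 'ay': 26.0, 'az': -82.2}
```

>>> carry_out(
  motion=[
    {"tx": -0.1632, "ty": -0.4191, "tz": -0.0397, "ax": 3.8, "ay": 26.0, "az": -82.2, "claw": 1},
    {"tx": -0.1632, "ty": -0.4191, "tz": -0.0397, "ax": 3.8, "ay": 26.0, "az": -82.2, "claw": 1},
    {"tx": -0.1632, "ty": -0.4191, "tz": -0.0397, "ax": 3.8, "ay": 26.0, "az": -82.2, "claw": 1},
    {"tx": -0.1632, "ty": -0.4191, "tz": -0.0397, "ax": 3.8, "ay": 26.0, "az": -82.2, "claw": 1},
    {"tx": -0.1632, "ty": -0.4191, "tz": -0.0397, "ax": 3.8, "ay": 26.0, "az": -82.2, "claw": 1},
    {"tx": -0.1632, "ty": -0.4191, "tz": -0.0397, "ax": 3.8, "ay": 26.0, "az": -82.2, "claw": 1},
    {"tx": -0.1632, "ty": -0.4191, "tz": -0.0397, "ax": 3.8, "ay": 26.0, "az": -82.2, "claw": 1},
    {"tx": -0.1632, "ty": -0.4191, "tz": -0.0397, "ax": 3.8, "ay": 26.0, "az": -82.2, "claw": 1},
    {"tx": -0.1632, "ty": -0.4191, "tz": -0.0397, "ax": 3.8, "ay": 26.0, "az": -82.2, "claw": 1},
    {"tx": -0.1632, "ty": -0.4191, "tz": -0.0397, "ax": 3.8, "ay": 26.0, "az": -82.2, "claw": 1},
    {"tx": -0.1632, "ty": -0.4191, "tz": -0.0397, "ax": 3.8, "ay": 26.0, "az": -82.2, "claw": 1},
    {"tx": -0.1632, "ty": -0.4191, "tz": -0.0397, "ax": 3.8, "ay": 26.0, "az": -82.2, "claw": 1},
    {"tx": -0.1632, "ty": -0.4191, "tz": -0.0397, "ax": 3.8, "ay": 26.0, "az": -82.2, "claw": 1},
  ],
)

```text
clock: 9.2
eef_pos: [392.8, -300.7, 248.3]
orientation: [0.789, -3.04, -0.002]
ft_force: [0.0, -0.1, -0.2]
grip_width: 0.999
gripper_force: 0.0
```

```bash
python3 - <<'E'
from h import *
print(err(),env.get_obs()["joint_positions"].round(2)); f=env.grab_frame("wrist"); f=env.grab_frame("wrist"); print(err(),env.get_obs()["clock"]); save(f,"w3")
for l in("pump_body","spacer"): top(f,l,32,(427,-281))
A=pts(f)[0]; s=A[(A[:,2]>3)&(A[:,2]<27)&(np.hypot(*(A[:,:2]-[427,-281]).T)<60)]; d=s[:,:2]-[427,-281]; k=np.hypot(*d.T)>36; print("port dir",k.sum(),d[k].mean(0))
E
```

```text
(array([1.35, 0.03, 1.66]), array([-0.11,  0.04, -0.14])) [ 0.52  0.18  0.06  1.96 -0.01  1.01  2.66]
(array([ 1.35, -0.19,  1.01]), array([-0.09, -0.1 ,  0.01])) 9.3
pump_body 0.71 2648 [ 427.6 -281.9] [56.9 56. ] 26.8 h 31.7
port dir 219 [-31.48836312 -18.97069502]
```

View pics/w3.png

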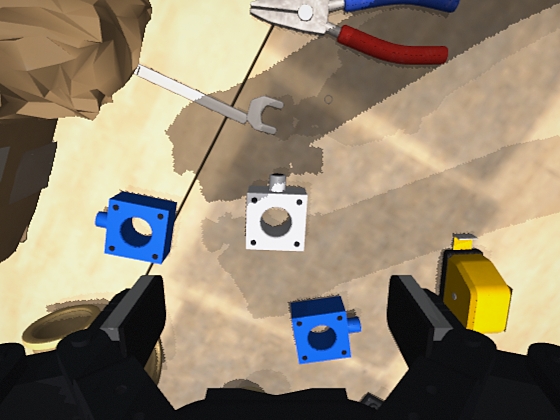

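```bash
python3 - <<'E'
from h import *
p=[427.6,-281.9]
rows([pose([*p,110],down(np.radians(209-80))),pose([*p,110],down(np.radians(209-150)))])
E
```

```text
{'tx': -0.0382, 'ty': -0.0003, 'tz': 0.14, 'ax': -0.0, 'ay': 0.0, 'az': 80.0}
{'tx': -0.0382, 'ty': -0.0003, 'tz': 0.14, 'ax': 0.0, 'ay': 0.1, 'az': 150.0}
```

>>> carry_out(
  motion=[
    {"tx": -0.0382, "ty": -0.0003, "tz": 0.14, "ax": 0, "ay": 0, "az": 80.0, "claw": 1},
    {"tx": -0.0382, "ty": -0.0003, "tz": 0.14, "ax": 0, "ay": 0, "az": 80.0, "claw": 1},
    {"tx": -0.0382, "ty": -0.0003, "tz": 0.14, "ax": 0, "ay": 0, "az": 80.0, "claw": 1},
    {"tx": -0.0382, "ty": -0.0003, "tz": 0.14, "ax": 0, "ay": 0, "az": 80.0, "claw": 1},
    {"tx": -0.0382, "ty": -0.0003, "tz": 0.14, "ax": 0, "ay": 0, "az": 80.0, "claw": 1},
    {"tx": -0.0382, "ty": -0.0003, "tz": 0.14, "ax": 0, "ay": 0, "az": 80.0, "claw": 1},
    {"tx": -0.0382, "ty": -0.0003, "tz": 0.14, "ax": 0, "ay": 0, "az": 80.0, "claw": 1},
    {"tx": -0.0382, "ty": -0.0003, "tz": 0.14, "ax": 0, "ay": 0, "az": 80.0, "claw": 1},
    {"tx": -0.0382, "ty": -0.0003, "tz": 0.14, "ax": 0, "ay": 0, "az": 80.0, "claw": 1},
    {"tx": -0.0382, "ty": -0.0003, "tz": 0.14, "ax": 0, "ay": 0.1, "az": 150.0, "claw": 1},
    {"tx": -0.0382, "ty": -0.0003, "tz": 0.14, "ax": 0, "ay": 0.1, "az": 150.0, "claw": 1},
    {"tx": -0.0382, "ty": -0.0003, "tz": 0.14, "ax": 0, "ay": 0.1, "az": 150.0, "claw": 1},
    {"tx": -0.0382, "ty": -0.0003, "tz": 0.14, "ax": 0, "ay": 0.1, "az": 150.0, "claw": 1},
    {"tx": -0.0382, "ty": -0.0003, "tz": 0.14, "ax": 0, "ay": 0.1, "az": 150.0, "claw": 1},
    {"tx": -0.0382, "ty": -0.0003, "tz": 0.14, "ax": 0, "ay": 0.1, "az": 150.0, "claw": 1},
    {"tx": -0.0382, "ty": -0.0003, "tz": 0.14, "ax": 0, "ay": 0.1, "az": 150.0, "claw": 1},
    {"tx": -0.0382, "ty": -0.0003, "tz": 0.14, "ax": 0, "ay": 0.1, "az": 150.0, "claw": 1},
    {"tx": -0.0382, "ty": -0.0003, "tz": 0.14, "ax": 0, "ay": 0.1, "az": 150.0, "claw": 1},
    {"tx": -0.0382, "ty": -0.0003, "tz": 0.14, "ax": 0, "ay": 0.1, "az": 150.0, "claw": 1},
  ],
)

```text
clock: 11.3
eef_pos: [427.6, -281.9, 110.1]
orientation: [2.732, 1.548, -0.002]
ft_force: [-0.3, -0.4, 0.1]
grip_width: 1.002
gripper_force: 0.0
```

```bash
python3 - <<'E'
from h import *
env.grab_frame("side")
e=err(); M=meas(); print(e,M[:3,3],env.get_obs()["joint_positions"].round(2)); C=getc(); b=(M-C)[:3,3]; print(b)
p=[427.6,-281.9]
rows([pose(np.array([*p,100])-b,down(np.radians(28))),pose(np.array([*p,24])-b,down(np.radians(28)))])
E
```

```text
(array([-0.01, -0.02, -0.07]), array([-0.07, -0.08, -0.17])) [ 427.59185949 -281.85434564  110.09075899] [-0.02  0.45  0.66  2.08 -0.4   0.74  0.36]
[-0.02387828  0.00694092  0.07353316]
{'tx': -0.0, 'ty': 0.0, 'tz': 0.0101, 'ax': -0.0, 'ay': -0.0, 'az': 31.0}
{'tx': -0.0001, 'ty': 0.0001, 'tz': 0.0861, 'ax': -0.0, 'ay': -0.0, 'az': 31.0}
```

>>> carry_out(
  motion=[
    {"tx": 0, "ty": 0, "tz": 0.0101, "ax": 0, "ay": 0, "az": 31.0, "claw": 1},
    {"tx": 0, "ty": 0, "tz": 0.0101, "ax": 0, "ay": 0, "az": 31.0, "claw": 1},
    {"tx": 0, "ty": 0, "tz": 0.0101, "ax": 0, "ay": 0, "az": 31.0, "claw": 1},
    {"tx": 0, "ty": 0, "tz": 0.0101, "ax": 0, "ay": 0, "az": 31.0, "claw": 1},
    {"tx": 0, "ty": 0, "tz": 0.05, "ax": 0, "ay": 0, "az": 31.0, "claw": 1},
    {"tx": 0, "ty": 0, "tz": 0.08, "ax": 0, "ay": 0, "az": 31.0, "claw": 1},
    {"tx": 0, "ty": 0, "tz": 0.086, "ax": 0, "ay": 0, "az": 31.0, "claw": 1},
    {"tx": 0, "ty": 0, "tz": 0.086, "ax": 0, "ay": 0, "az": 31.0, "claw": 1},
    {"tx": 0, "ty": 0, "tz": 0.086, "ax": 0, "ay": 0, "az": 31.0, "claw": -1},
    {"tx": 0, "ty": 0, "tz": 0.086, "ax": 0, "ay": 0, "az": 31.0, "claw": -1},
    {"tx": 0, "ty": 0, "tz": 0.086, "ax": 0, "ay": 0, "az": 31.0, "claw": -1},
    {"tx": 0, "ty": 0, "tz": 0.086, "ax": 0, "ay": 0, "az": 31.0, "claw": -1},
    {"tx": 0, "ty": 0, "tz": 0.086, "ax": 0, "ay": 0, "az": 31.0, "claw": -1},
  ],
  newtons=40,
)

```text
clock: 12.65
eef_pos: [428.1, -282.7, 25.3]
orientation: [3.048, 0.76, 0.004]
ft_force: [-1.2, 1.2, 7.0]
grip_width: 0.646
gripper_force: 43.0
```

```bash
python3 - <<'E'
from h import *
C=getc(); C[:3,3]+=C[:3,2]*(-.1); setc(C)
print(err(),env.get_obs()["joint_positions"].round(2))
S=nest([0,0,180]); S[:3,:3]=S[:3,:3]@np.diag([-1,-1,1.]); L=C.copy(); L[2,3]=260; L[:3,3]+=[0,0,0]
print(S[:3,3])
rows([L,S])
E
```

```text
(array([ 0.03,  0.91, -1.32]), array([-0.1 ,  0.16, -0.03])) [ 0.    0.62  0.66  2.12 -0.67  0.61  0.06]
[578.38677266  -7.10471483 254.24351896]
{'tx': -0.0, 'ty': -0.0001, 'tz': -0.236, 'ax': 0.0, 'ay': 0.0, 'az': -0.0}
{'tx': 0.2621, 'ty': -0.1721, 'tz': -0.2301, 'ax': -6.9, 'ay': 23.4, 'az': 32.0}
```

>>> carry_out(
  motion=[
    {"tx": 0, "ty": 0, "tz": -0.03, "ax": 0, "ay": 0, "az": 0, "claw": -1},
    {"tx": 0, "ty": 0, "tz": -0.08, "ax": 0, "ay": 0, "az": 0, "claw": -1},
    {"tx": 0, "ty": 0, "tz": -0.13, "ax": 0, "ay": 0, "az": 0, "claw": -1},
    {"tx": 0, "ty": 0, "tz": -0.18, "ax": 0, "ay": 0, "az": 0, "claw": -1},
    {"tx": 0, "ty": 0, "tz": -0.22, "ax": 0, "ay": 0, "az": 0, "claw": -1},
    {"tx": 0.2621, "ty": -0.1721, "tz": -0.2301, "ax": -6.9, "ay": 23.4, "az": 32.0, "claw": -1},
    {"tx": 0.2621, "ty": -0.1721, "tz": -0.2301, "ax": -6.9, "ay": 23.4, "az": 32.0, "claw": -1},
    {"tx": 0.2621, "ty": -0.1721, "tz": -0.2301, "ax": -6.9, "ay": 23.4, "az": 32.0, "claw": -1},
    {"tx": 0.2621, "ty": -0.1721, "tz": -0.2301, "ax": -6.9, "ay": 23.4, "az": 32.0, "claw": -1},
    {"tx": 0.2621, "ty": -0.1721, "tz": -0.2301, "ax": -6.9, "ay": 23.4, "az": 32.0, "claw": -1},
    {"tx": 0.2621, "ty": -0.1721, "tz": -0.2301, "ax": -6.9, "ay": 23.4, "az": 32.0, "claw": -1},
    {"tx": 0.2621, "ty": -0.1721, "tz": -0.2301, "ax": -6.9, "ay": 23.4, "az": 32.0, "claw": -1},
    {"tx": 0.2621, "ty": -0.1721, "tz": -0.2301, "ax": -6.9, "ay": 23.4, "az": 32.0, "claw": -1},
    {"tx": 0.2621, "ty": -0.1721, "tz": -0.2301, "ax": -6.9, "ay": 23.4, "az": 32.0, "claw": -1},
    {"tx": 0.2621, "ty": -0.1721, "tz": -0.2301, "ax": -6.9, "ay": 23.4, "az": 32.0, "claw": -1},
    {"tx": 0.2621, "ty": -0.1721, "tz": -0.2301, "ax": -6.9, "ay": 23.4, "az": 32.0, "claw": -1},
  ],
)

```text
clock: 14.25
eef_pos: [577.1, -9.1, 254.2]
orientation: [3.054, -0.124, 0.651]
ft_force: [0.3, -0.6, -2.8]
grip_width: 0.648
gripper_force: 44.6
```

```bash
python3 - <<'E'
from h import *
print(err()); f=env.grab_frame("wrist"); save(f,"w4"); print(err(),env.get_obs()["joint_positions"].round(2))
M=meas(); r=env.cut_out("pump_body",f)
for k in r[:2]:
    P,_,_=pts(f,k["mask"]); q=(P-M[:3,3])@M[:3,:3]; print(k["conf"],k["bbox"],np.percentile(q,[1,50,99],axis=0).round(1).tolist())
# side-surface check: all points near tool
A=pts(f)[0]; q=(A-M[:3,3])@M[:3,:3]; b=q[(abs(q[:,0])<60)&(abs(q[:,1])<27)&(q[:,2]>-20)&(q[:,2]<40)]
print(len(b),np.percentile(b,[0.5,5,50,95,99.5],axis=0).round(1).tolist())
s=env.grab_frame("side"); save(s,"s4")
g=env.grab_frame("scene"); save(g,"c4")
for h in (s,g):
  for k in env.cut_out("pump_body",h):
    P,_,_=pts(h,k["mask"]); q=(P-M[:3,3])@M[:3,:3]
    if np.linalg.norm(np.median(q,0))<80: print(k["conf"],np.percentile(q,[2,50,98],axis=0).round(1).tolist())
E
```

```text
(array([-1.11,  2.12, -0.49]), array([0.01, 0.01, 0.15]))
(array([-0.97,  1.91, -0.48]), array([0.02, 0.02, 0.13])) [-1.01  0.21  1.07  2.09 -0.3   0.55 -1.41]
0.96 [193.2, 212.9, 361.8, 395.3] [[-38.6, -27.3, -7.5], [3.8, -0.2, -6.0], [27.9, 27.1, 24.0]]
0.59 [419.6, 287.2, 504.8, 338.0] [[-138.7, 140.4, 182.6], [-120.7, 167.1, 192.2], [-101.2, 208.3, 224.0]]
24674 [[-40.3, -26.8, -7.7], [-25.8, -24.4, -7.1], [3.7, -0.2, -5.9], [27.7, 24.4, 18.7], [28.0, 26.7, 24.9]]
0.81 [[-42.2, -32.8, -6.2], [-11.1, -26.6, 7.3], [38.5, 509.0, 188.2]]
0.86 [[-42.2, -155.1, -10.7], [-20.0, -2.9, -2.7], [91.4, 28.1, 321.1]]
```

```bash
python3 - <<'E'
from h import *
f=env.grab_frame("wrist"); M=meas(); A=pts(f)[0]; q=(A-M[:3,3])@M[:3,:3]
b=q[(abs(q[:,0])<32)&(abs(q[:,1])<26)&(q[:,2]>-12)&(q[:,2]<2)]
for _ in range(3):
    G=np.c_[b[:,:2],np.ones(len(b))]; k=np.linalg.lstsq(G,b[:,2],rcond=None)[0]; b=b[abs(G@k-b[:,2])<1.2]
print("top plane",k.round(4),len(b)); 
for y0 in (-20,-10,0,10,20):
    s=b[abs(b[:,1]-y0)<4]; print(y0,np.sort(s[:,0])[[3,-4]].round(1))
Q=(A-O)@N; np.save("Q.npy",Q)
pl=Q[abs(Q[:,2])<3]
for x0 in (-70,-50,-30,-10,50,70,90):
    s=pl[(abs(pl[:,0]-x0)<5)&(abs(pl[:,1])<72)]
    if len(s)>20: print("x",x0,np.sort(s[:,1])[[2,-3]].round(1),s[:,2].mean().round(2))
for y0 in (-50,-35,35,50):
    s=pl[(abs(pl[:,1]-y0)<5)&(abs(pl[:,0])<125)]
    if len(s)>20: print("y",y0,np.sort(s[:,0])[[2,-3]].round(1),s[:,2].mean().round(2))
H=np.full((70,52),np.nan)
for a in Q[(abs(Q[:,0])<70)&(abs(Q[:,1])<52)]: 
    i,j=int((a[0]+70)/2),int((a[1]+52)/2); H[i,j]=np.nanmax([H[i,j],a[2]])
for r in H: print("".join(" " if np.isnan(v) else "." if v<6 else chr(int(48+min(v//10,9))) if v<100 else "#" for v in r))
E
```

```text
top plane [ 5.3000e-03  5.0000e-04 -6.1991e+00] 14043
-20 [-28.6  28.2]
-10 [-28.4  28.1]
0 [-28.5  28. ]
10 [-28.6  28. ]
20 [-28.4  28. ]
x -30 [-63.5  64.6] -0.29
x -10 [-64.3  65.2] 0.14
x 50 [-64.4  65. ] -0.03
x 70 [-63.9 -14. ] -0.03
x 90 [-64.1  65.4] -0.05
y -50 [-18.6 106.4] -0.01
y -35 [-17.7 106.4] -0.0
y 35 [-17.5 106.3] 0.01
y 50 [-17.8 106.3] -0.02
                                                    
                                                    
                                                    
                                                    
                                                    
                                                    
                                                    
                                                    
                                                    
                                                    
                                                    
                                                    
                                                    
                      ########               
[... 2275 characters left out ...]
..00001111.
.01111000..................................000011110
.00111000..................................000011110
.00010.00..................................000001000
.00..000.0...................................000.0.0
....................................................
....................................................
.............................................. .  . 
........................0..000.......       77777777
.....................000      7   777777777777777777
.....................0 88888887777777777777777777777
...................00 888888888777777777777777787777
.................... 8888888888877777777777777777777
...................088888888888877777777777777777777
```

View pics/w4.png

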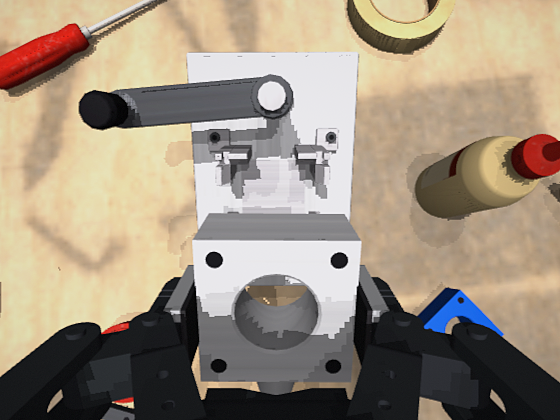

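```bash
cat >> h.py <<'E'
F=np.diag([-1,-1,1.,1])
def flip(T): return T@F
def corr(G):
    "command that takes out the present tracking error (translation)"
    d=meas()[:3,3]-getc()[:3,3]; G=G.copy(); G[:3,3]-=d; return G
E
python3 - <<'E'
from h import *
print(err()); rows([corr(flip(nest([1,.4,95])))])
E
```

```text
(array([-0.63,  0.63, -0.3 ]), array([0.03, 0.03, 0.  ]))
{'tx': 0.0016, 'ty': -0.0011, 'tz': 0.0852, 'ax': 0.0, 'ay': 0.0, 'az': 0.0}
```

```bash
python3 - <<'E'
from h import *
S=nest([0,0,180]); setc(flip(S)); print(err()); rows([flip(nest([1,.4,95]))])
E
```

```text
(array([-0.61,  0.65, -0.24]), array([-0.02,  0.01, -0.01]))
{'tx': 0.001, 'ty': -0.0004, 'tz': 0.085, 'ax': 0.0, 'ay': -0.0, 'az': 0.0}
```

>>> carry_out(
  motion=[
    {"tx": 0.001, "ty": -0.0004, "tz": 0.03, "ax": 0, "ay": 0, "az": 0, "claw": -1},
    {"tx": 0.001, "ty": -0.0004, "tz": 0.06, "ax": 0, "ay": 0, "az": 0, "claw": -1},
    {"tx": 0.001, "ty": -0.0004, "tz": 0.085, "ax": 0, "ay": 0, "az": 0, "claw": -1},
    {"tx": 0.001, "ty": -0.0004, "tz": 0.085, "ax": 0, "ay": 0, "az": 0, "claw": -1},
    {"tx": 0.001, "ty": -0.0004, "tz": 0.085, "ax": 0, "ay": 0, "az": 0, "claw": -1},
    {"tx": 0.001, "ty": -0.0004, "tz": 0.085, "ax": 0, "ay": 0, "az": 0, "claw": -1},
    {"tx": 0.001, "ty": -0.0004, "tz": 0.085, "ax": 0, "ay": 0, "az": 0, "claw": -1},
    {"tx": 0.001, "ty": -0.0004, "tz": 0.085, "ax": 0, "ay": 0, "az": 0, "claw": -1},
  ],
)

```text
clock: 15.4
eef_pos: [613.5, -9.5, 178.1]
orientation: [3.054, -0.119, 0.654]
ft_force: [0.1, -0.1, -1.7]
grip_width: 0.645
gripper_force: 44.5
```

```bash
python3 - <<'E'
from h import *
print(err(), ((meas()[:3,3]-O)@N).round(2), env.get_obs()["ft_force"])
rows([flip(nest([1,.4,25.5]))])
E
```

```text
(array([ 0.1, -0. , -1.1]), array([ 0.04,  0.11, -0.05])) [ 1.1  0.4 96.1] [ 0.13269145 -0.05076826 -1.67939731]
{'tx': -0.0, 'ty': 0.0, 'tz': 0.0695, 'ax': 0.0, 'ay': -0.0, 'az': 0.0}
```

Tracking is right on. Descend gradually.

>>> carry_out(
  motion=[
    {"tx": 0, "ty": 0, "tz": 0.012, "ax": 0, "ay": 0, "az": 0, "claw": -1},
    {"tx": 0, "ty": 0, "tz": 0.02, "ax": 0, "ay": 0, "az": 0, "claw": -1},
    {"tx": 0, "ty": 0, "tz": 0.028, "ax": 0, "ay": 0, "az": 0, "claw": -1},
    {"tx": 0, "ty": 0, "tz": 0.034, "ax": 0, "ay": 0, "az": 0, "claw": -1},
    {"tx": 0, "ty": 0, "tz": 0.04, "ax": 0, "ay": 0, "az": 0, "claw": -1},
    {"tx": 0, "ty": 0, "tz": 0.046, "ax": 0, "ay": 0, "az": 0, "claw": -1},
    {"tx": 0, "ty": 0, "tz": 0.052, "ax": 0, "ay": 0, "az": 0, "claw": -1},
    {"tx": 0, "ty": 0, "tz": 0.058, "ax": 0, "ay": 0, "az": 0, "claw": -1},
    {"tx": 0, "ty": 0, "tz": 0.062, "ax": 0, "ay": 0, "az": 0, "claw": -1},
    {"tx": 0, "ty": 0, "tz": 0.065, "ax": 0, "ay": 0, "az": 0, "claw": -1},
  ],
)

```text
clock: 16.4
eef_pos: [639.8, -12.1, 117.3]
orientation: [3.054, -0.12, 0.651]
ft_force: [-0.1, -0.6, -1.8]
grip_width: 0.644
gripper_force: 44.6
```

```bash
python3 - <<'E'
from h import *
print(((meas()[:3,3]-O)@N).round(2),(env.get_obs()["ft_force"]@N).round(1))
E
```

```text
[ 0.44 -0.11 29.8 ] [-0.7 -0.6 -1.6]
```

>>> carry_out(
  motion=[
    {"tx": 0, "ty": 0, "tz": 0.003, "ax": 0, "ay": 0, "az": 0, "claw": -1},
    {"tx": 0, "ty": 0, "tz": 0.005, "ax": 0, "ay": 0, "az": 0, "claw": -1},
    {"tx": 0, "ty": 0, "tz": 0.005, "ax": 0, "ay": 0, "az": 0, "claw": -1},
    {"tx": 0, "ty": 0, "tz": 0.005, "ax": 0, "ay": 0, "az": 0, "claw": -1},
  ],
)

```text
clock: 16.8
eef_pos: [641.6, -12.2, 113.5]
orientation: [3.054, -0.12, 0.652]
ft_force: [-5.2, 0.3, 4.6]
grip_width: 0.646
gripper_force: 45.4
```

```bash
python3 - <<'E'
from h import *
print(((meas()[:3,3]-O)@N).round(2),(env.get_obs()["ft_force"]@N).round(1),env.get_obs()["joint_positions"].round(2))
E
```

```text
[ 0.48 -0.05 25.64] [-2.9 -0.1  6.4] [-0.53  0.49  0.59  2.06 -0.74  0.31 -1.03]
```

>>> carry_out(
  motion=[
    {"tx": 0, "ty": 0, "tz": 0, "ax": 0, "ay": 0, "az": 0, "claw": 0.8},
    {"tx": 0, "ty": 0, "tz": 0, "ax": 0, "ay": 0, "az": 0, "claw": 0.8},
    {"tx": 0, "ty": 0, "tz": -0.01, "ax": 0, "ay": 0, "az": 0, "claw": 0.8},
    {"tx": 0, "ty": 0, "tz": -0.05, "ax": 0, "ay": 0, "az": 0, "claw": 0.8},
    {"tx": 0, "ty": 0, "tz": -0.1, "ax": 0, "ay": 0, "az": 0, "claw": 1},
    {"tx": 0, "ty": 0, "tz": -0.14, "ax": 0, "ay": 0, "az": 0, "claw": 1},
    {"tx": 0, "ty": 0, "tz": -0.14, "ax": 0, "ay": 0, "az": 0, "claw": 1},
  ],
)

```text
clock: 17.5
eef_pos: [586.1, -6.4, 245.7]
orientation: [3.055, -0.117, 0.664]
ft_force: [-0.5, 1.1, 0.3]
grip_width: 0.999
gripper_force: 0.0
```

```bash
cat >> h.py <<'E'
def stacktop(f,z):
    "plane and extent of the top at nest height about z"
    Q=(pts(f)[0]-O)@N; b=Q[(abs(Q[:,0])<33)&(abs(Q[:,1])<33)&(abs(Q[:,2]-z)<5)]
    for _ in range(3):
        G=np.c_[b[:,:2],np.ones(len(b))]; k=np.linalg.lstsq(G,b[:,2],rcond=None)[0]; b=b[abs(G@k-b[:,2])<1.5]
    print("plane",k.round(4),len(b),cv2.minAreaRect(b[:,:2].astype(np.float32)),np.percentile(b,[1,99],axis=0).round(1).tolist())
E
python3 - <<'E'
from h import *
setc(flip(nest([1,.4,165]))); print(err())
f=env.grab_frame("wrist"); save(f,"w5"); stacktop(f,32)
a=np.radians(180-19.6)
print(getc()[:3,3])
G=pose([390,185,250],down(a)); C=getc()
# intermediate half turn
rows([flip(nest([-60,60,200],-np.pi/2+.0))])
E
```

```text
(array([ 2.46, -0.91, -4.14]), array([ 0.26,  0.44, -0.06]))
plane [-4.00000e-04  1.00000e-04  3.19578e+01] 4470 ((-1.4062614440917969, 0.47058868408203125), (59.042606353759766, 64.92544555664062), 1.26996910572052) [[-29.5, -27.6, 30.6], [27.2, 28.2, 33.3]]
[585.42761934  -7.26000247 240.95584182]
{'tx': -0.061, 'ty': -0.0596, 'tz': -0.035, 'ax': 0.0, 'ay': -0.0, 'az': -90.0}
```

View pics/w5.png

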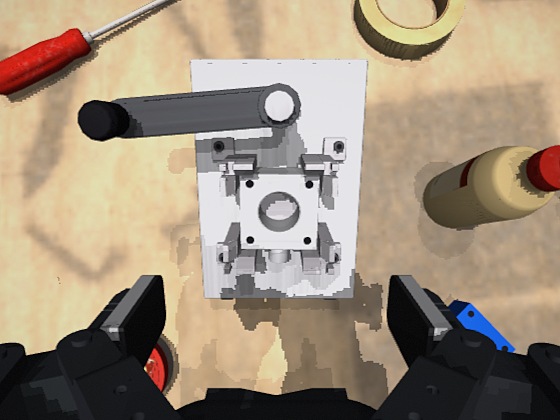

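```bash
python3 - <<'E'
from h import *
setc(flip(nest([1,.4,165]))); print(err())
rows([pose([479,159,250],down(np.radians(-19.6)))])
E
```

```text
(array([ 1.04, -1.22, -2.42]), array([ 0.22,  0.27, -0.1 ]))
{'tx': -0.1051, 'ty': -0.1574, 'tz': -0.0569, 'ax': -3.2, 'ay': -23.9, 'az': 14.9}
```

>>> carry_out(
  motion=[
    {"tx": -0.1051, "ty": -0.1574, "tz": -0.0569, "ax": -3.2, "ay": -23.9, "az": 14.9, "claw": 1},
    {"tx": -0.1051, "ty": -0.1574, "tz": -0.0569, "ax": -3.2, "ay": -23.9, "az": 14.9, "claw": 1},
    {"tx": -0.1051, "ty": -0.1574, "tz": -0.0569, "ax": -3.2, "ay": -23.9, "az": 14.9, "claw": 1},
    {"tx": -0.1051, "ty": -0.1574, "tz": -0.0569, "ax": -3.2, "ay": -23.9, "az": 14.9, "claw": 1},
    {"tx": -0.1051, "ty": -0.1574, "tz": -0.0569, "ax": -3.2, "ay": -23.9, "az": 14.9, "claw": 1},
    {"tx": -0.1051, "ty": -0.1574, "tz": -0.0569, "ax": -3.2, "ay": -23.9, "az": 14.9, "claw": 1},
    {"tx": -0.1051, "ty": -0.1574, "tz": -0.0569, "ax": -3.2, "ay": -23.9, "az": 14.9, "claw": 1},
    {"tx": -0.1051, "ty": -0.1574, "tz": -0.0569, "ax": -3.2, "ay": -23.9, "az": 14.9, "claw": 1},
    {"tx": -0.1051, "ty": -0.1574, "tz": -0.0569, "ax": -3.2, "ay": -23.9, "az": 14.9, "claw": 1},
  ],
)

```text
clock: 18.45
eef_pos: [478.6, 157.2, 249.9]
orientation: [3.094, -0.54, 0.001]
ft_force: [-1.0, 0.2, 0.1]
grip_width: 1.002
gripper_force: 0.0
```

```bash
python3 - <<'E'
from h import *
print(err()); f=env.grab_frame("wrist"); print(err(),env.get_obs()["joint_positions"].round(2),env.get_obs()["clock"]); save(f,"w6")
top(f,"spacer",10,(443,172)); top(f,"wax_tin",42,(513,140)); top(f,"cover",10,(585,305))
E
```

```text
(array([0.25, 1.84, 0.16]), array([-0.01,  0.02,  0.13]))
(array([0.12, 1.59, 0.13]), array([-0.01,  0.03,  0.1 ])) [-1.33  0.34  1.17  1.98 -0.35  1.06 -1.92] 18.5
spacer 0.85 2352 [442.9 172.8] [56.1 56. ] 70.4 h 9.8
wax_tin 0.97 100 [509.4 136.3] [62.4 45.3] 70.3 h 39.0
cover 0.93 2663 [587.1 305.1] [56.1 57.1] 1.6 h 9.7
```

```bash
python3 - <<'E'
from h import *
f=env.grab_frame("wrist"); M=meas(); q=(pts(f)[0]-M[:3,3])@M[:3,:3]
b=q[(abs(q[:,0])<16)&(abs(q[:,1])<65)&(q[:,2]<80)&(q[:,2]>-40)]; print(len(b),np.percentile(b,[1,50,99,99.8],axis=0).round(1).tolist())
c=b[b[:,2]>np.percentile(b[:,2],95)]; print(np.unique(np.round(abs(c[:,1])/2)*2,return_counts=True))
rows([pose([442.9,172.6,90],down(np.radians(-19.6)))])
E
```

```text
9737 [[-9.9, -61.8, -39.8], [7.6, 41.9, -19.9], [13.8, 61.5, 4.7], [14.2, 64.0, 5.7]]
(array([42., 44., 46., 48., 50.]), array([336, 115,  17,  17,   2]))
{'tx': -0.0387, 'ty': -0.0007, 'tz': 0.16, 'ax': 0.0, 'ay': -0.0, 'az': -0.0}
```

>>> carry_out(
  motion=[
    {"tx": -0.0387, "ty": -0.0007, "tz": 0.05, "ax": 0, "ay": 0, "az": 0, "claw": 1},
    {"tx": -0.0387, "ty": -0.0007, "tz": 0.1, "ax": 0, "ay": 0, "az": 0, "claw": 1},
    {"tx": -0.0387, "ty": -0.0007, "tz": 0.15, "ax": 0, "ay": 0, "az": 0, "claw": 1},
    {"tx": -0.0387, "ty": -0.0007, "tz": 0.19, "ax": 0, "ay": 0, "az": 0, "claw": 1},
    {"tx": -0.0387, "ty": -0.0007, "tz": 0.22, "ax": 0, "ay": 0, "az": 0, "claw": 1},
    {"tx": -0.0387, "ty": -0.0007, "tz": 0.235, "ax": 0, "ay": 0, "az": 0, "claw": 1},
    {"tx": -0.0387, "ty": -0.0007, "tz": 0.235, "ax": 0, "ay": 0, "az": 0, "claw": 1},
    {"tx": -0.0387, "ty": -0.0007, "tz": 0.235, "ax": 0, "ay": 0, "az": 0, "claw": 1},
    {"tx": -0.0387, "ty": -0.0007, "tz": 0.235, "ax": 0, "ay": 0, "az": 0, "claw": -1},
    {"tx": -0.0387, "ty": -0.0007, "tz": 0.235, "ax": 0, "ay": 0, "az": 0, "claw": -1},
    {"tx": -0.0387, "ty": -0.0007, "tz": 0.235, "ax": 0, "ay": 0, "az": 0, "claw": -1},
    {"tx": -0.0387, "ty": -0.0007, "tz": 0.235, "ax": 0, "ay": 0, "az": 0, "claw": -1},
    {"tx": -0.0387, "ty": -0.0007, "tz": 0.235, "ax": 0, "ay": 0, "az": 0, "claw": -1},
  ],
  newtons=40,
)

```text
clock: 20.0
eef_pos: [442.9, 172.6, 16.1]
orientation: [-3.095, 0.535, -0.003]
ft_force: [-1.1, 0.5, 6.3]
grip_width: 0.642
gripper_force: 41.6
```

```bash
python3 - <<'E'
from h import *
setc(pose([442.9,172.6,15],down(np.radians(-19.6)))); print(err(),env.get_obs()["ft_force"])
L=getc(); L[2,3]=200
rows([L,flip(nest([1,.4,180]))])
E
```

```text
(array([ 0.04,  0.03, -1.09]), array([0.08, 0.11, 0.  ])) [-1.11523995  0.45855597  6.3054225 ]
{'tx': 0.0, 'ty': 0.0, 'tz': -0.185, 'ax': 0.0, 'ay': 0.0, 'az': 0.0}
{'tx': 0.1887, 'ty': 0.1232, 'tz': -0.2397, 'ax': 3.2, 'ay': 23.9, 'az': -14.9}
```

>>> carry_out(
  motion=[
    {"tx": 0, "ty": 0, "tz": -0.03, "ax": 0, "ay": 0, "az": 0, "claw": -1},
    {"tx": 0, "ty": 0, "tz": -0.08, "ax": 0, "ay": 0, "az": 0, "claw": -1},
    {"tx": 0, "ty": 0, "tz": -0.13, "ax": 0, "ay": 0, "az": 0, "claw": -1},
    {"tx": 0, "ty": 0, "tz": -0.18, "ax": 0, "ay": 0, "az": 0, "claw": -1},
    {"tx": 0.1887, "ty": 0.1232, "tz": -0.2397, "ax": 3.2, "ay": 23.9, "az": -14.9, "claw": -1},
    {"tx": 0.1887, "ty": 0.1232, "tz": -0.2397, "ax": 3.2, "ay": 23.9, "az": -14.9, "claw": -1},
    {"tx": 0.1887, "ty": 0.1232, "tz": -0.2397, "ax": 3.2, "ay": 23.9, "az": -14.9, "claw": -1},
    {"tx": 0.1887, "ty": 0.1232, "tz": -0.2397, "ax": 3.2, "ay": 23.9, "az": -14.9, "claw": -1},
    {"tx": 0.1887, "ty": 0.1232, "tz": -0.2397, "ax": 3.2, "ay": 23.9, "az": -14.9, "claw": -1},
    {"tx": 0.1887, "ty": 0.1232, "tz": -0.2397, "ax": 3.2, "ay": 23.9, "az": -14.9, "claw": -1},
    {"tx": 0.1887, "ty": 0.1232, "tz": -0.2397, "ax": 3.2, "ay": 23.9, "az": -14.9, "claw": -1},
    {"tx": 0.1887, "ty": 0.1232, "tz": -0.2397, "ax": 3.2, "ay": 23.9, "az": -14.9, "claw": -1},
    {"tx": 0.1887, "ty": 0.1232, "tz": -0.2397, "ax": 3.2, "ay": 23.9, "az": -14.9, "claw": -1},
    {"tx": 0.1887, "ty": 0.1232, "tz": -0.2397, "ax": 3.2, "ay": 23.9, "az": -14.9, "claw": -1},
  ],
)

```text
clock: 21.4
eef_pos: [578.0, -5.4, 254.3]
orientation: [3.055, -0.115, 0.65]
ft_force: [0.7, -0.3, -1.2]
grip_width: 0.64
gripper_force: 44.3
```

```bash
cat >> h.py <<'E'
def heldtop(z0,tol=4):
    f=env.grab_frame("wrist"); M=meas(); q=(pts(f)[0]-M[:3,3])@M[:3,:3]
    b=q[(abs(q[:,0])<33)&(abs(q[:,1])<26)&(abs(q[:,2]-z0)<tol)]
    for _ in range(3):
        G=np.c_[b[:,:2],np.ones(len(b))]; k=np.linalg.lstsq(G,b[:,2],rcond=None)[0]; b=b[abs(G@k-b[:,2])<1.2]
    print("held top",k.round(4),len(b),[np.sort(b[abs(b[:,1]-y0)<4][:,0])[[3,-4]].round(1).tolist() for y0 in (-20,-10,0,10,20)],np.percentile(b[:,1],[1,99]).round(1)); return f
E
python3 - <<'E'
from h import *
setc(flip(nest([1,.4,180]))); f=heldtop(6); print(err(),env.get_obs()["clock"]); stacktop(f,32)
rows([flip(nest([1,.4,85]))])
E
```

```text
held top [ 2.7000e-03 -8.0000e-04  6.5601e+00] 13121 [[-28.9, 27.6], [-28.8, 27.6], [-28.8, 27.7], [-28.9, 27.7], [-28.6, 27.6]] [-25.6  25.6]
(array([-1.25, -1.02, -0.37]), array([ 0.04, -0.03, -0.16])) 21.45
plane [3.00000e-03 8.00000e-04 3.19149e+01] 2934 ((6.372077941894531, 0.6600322723388672), (59.12520980834961, 42.78846740722656), 89.62101745605469) [[-14.6, -27.5, 30.6], [27.3, 27.9, 33.3]]
{'tx': -0.0, 'ty': -0.0, 'tz': 0.095, 'ax': 0.0, 'ay': -0.0, 'az': 0.0}
```

>>> carry_out(
  motion=[
    {"tx": 0.0004, "ty": 0, "tz": 0.045, "ax": 0, "ay": 0, "az": 0, "claw": -1},
    {"tx": 0.0004, "ty": 0, "tz": 0.08, "ax": 0, "ay": 0, "az": 0, "claw": -1},
    {"tx": 0.0004, "ty": 0, "tz": 0.1, "ax": 0, "ay": 0, "az": 0, "claw": -1},
    {"tx": 0.0004, "ty": 0, "tz": 0.1, "ax": 0, "ay": 0, "az": 0, "claw": -1},
    {"tx": 0.0004, "ty": 0, "tz": 0.1, "ax": 0, "ay": 0, "az": 0, "claw": -1},
    {"tx": 0.0004, "ty": 0, "tz": 0.1, "ax": 0, "ay": 0, "az": 0, "claw": -1},
    {"tx": 0.0004, "ty": 0, "tz": 0.107, "ax": 0, "ay": 0, "az": 0, "claw": -1},
    {"tx": 0.0004, "ty": 0, "tz": 0.113, "ax": 0, "ay": 0, "az": 0, "claw": -1},
    {"tx": 0.0004, "ty": 0, "tz": 0.119, "ax": 0, "ay": 0, "az": 0, "claw": -1},
    {"tx": 0.0004, "ty": 0, "tz": 0.124, "ax": 0, "ay": 0, "az": 0, "claw": -1},
    {"tx": 0.0004, "ty": 0, "tz": 0.128, "ax": 0, "ay": 0, "az": 0, "claw": -1},
    {"tx": 0.0004, "ty": 0, "tz": 0.13, "ax": 0, "ay": 0, "az": 0, "claw": -1},
    {"tx": 0.0004, "ty": 0, "tz": 0.132, "ax": 0, "ay": 0, "az": 0, "claw": -1},
    {"tx": 0.0004, "ty": 0, "tz": 0.132, "ax": 0, "ay": 0, "az": 0, "claw": -1},
    {"tx": 0.0004, "ty": 0, "tz": 0.132, "ax": 0, "ay": 0, "az": 0, "claw": -1},
  ],
)

```text
clock: 22.95
eef_pos: [632.7, -11.5, 134.6]
orientation: [3.054, -0.12, 0.652]
ft_force: [-0.5, 0.2, -0.6]
grip_width: 0.639
gripper_force: 44.3
```

```bash
python3 - <<'E'
from h import *
print(((meas()[:3,3]-O)@N).round(2),(env.get_obs()["ft_force"]@N).round(1))
E
```

```text
[ 0.91 -0.13 48.55] [-0.7  0.2 -0.4]
```

>>> carry_out(
  motion=[
    {"tx": 0, "ty": 0, "tz": 0.001, "ax": 0, "ay": 0, "az": 0, "claw": -1},
    {"tx": 0, "ty": 0, "tz": 0.001, "ax": 0, "ay": 0, "az": 0, "claw": -1},
    {"tx": 0, "ty": 0, "tz": 0.001, "ax": 0, "ay": 0, "az": 0, "claw": 0.8},
    {"tx": 0, "ty": 0, "tz": 0.001, "ax": 0, "ay": 0, "az": 0, "claw": 0.8},
    {"tx": 0, "ty": 0, "tz": -0.01, "ax": 0, "ay": 0, "az": 0, "claw": 0.8},
    {"tx": 0, "ty": 0, "tz": -0.05, "ax": 0, "ay": 0, "az": 0, "claw": 1},
    {"tx": 0, "ty": 0, "tz": -0.1, "ax": 0, "ay": 0, "az": 0, "claw": 1},
    {"tx": 0, "ty": 0, "tz": -0.12, "ax": 0, "ay": 0, "az": 0, "claw": 1},
    {"tx": 0, "ty": 0, "tz": -0.12, "ax": 0, "ay": 0, "az": 0, "claw": 1},
  ],
)

```text
clock: 23.85
eef_pos: [584.7, -7.0, 246.7]
orientation: [3.055, -0.119, 0.66]
ft_force: [-0.0, 1.0, -1.4]
grip_width: 0.997
gripper_force: 0.0
```

```bash
python3 - <<'E'
from h import *
setc(flip(nest([1.4,.4,168]))); f=env.grab_frame("wrist"); save(f,"w7"); print(err(),env.get_obs()["clock"]); stacktop(f,42)
rows([pose([625,306,250],down(np.radians(1.6)))])
E
```

```text
(array([ 0.1 , -0.63, -1.23]), array([ 0.11,  0.15, -0.09])) 23.9
plane [ 2.00000e-04 -4.00000e-04  4.19996e+01] 4866 ((0.12679290771484375, 0.04218292236328125), (65.33960723876953, 64.92469787597656), 89.79456329345703) [[-29.4, -27.8, 40.7], [28.1, 28.0, 43.4]]
{'tx': 0.0168, 'ty': -0.3154, 'tz': 0.0008, 'ax': 1.3, 'ay': -24.0, 'az': -6.0}
```

```bash
python3 - <<'E'
from h import *
setc(flip(nest([1.4,.4,168])))
D=down(np.radians(1.6))
rows([pose([587.1,305.1,225],D),pose([587.1,305.1,60],D),pose([587.1,305.1,15],D)])
E
```

```text
{'tx': -0.0279, 'ty': -0.3115, 'tz': 0.0082, 'ax': 1.3, 'ay': -24.0, 'az': -6.0}
{'tx': -0.0952, 'ty': -0.3115, 'tz': 0.1589, 'ax': 1.3, 'ay': -24.0, 'az': -6.0}
{'tx': -0.1135, 'ty': -0.3115, 'tz': 0.1999, 'ax': 1.3, 'ay': -24.0, 'az': -6.0}
```

>>> carry_out(
  motion=[
    {"tx": -0.0279, "ty": -0.3115, "tz": 0.0082, "ax": 1.3, "ay": -24.0, "az": -6.0, "claw": 1},
    {"tx": -0.0279, "ty": -0.3115, "tz": 0.0082, "ax": 1.3, "ay": -24.0, "az": -6.0, "claw": 1},
    {"tx": -0.0279, "ty": -0.3115, "tz": 0.0082, "ax": 1.3, "ay": -24.0, "az": -6.0, "claw": 1},
    {"tx": -0.0279, "ty": -0.3115, "tz": 0.0082, "ax": 1.3, "ay": -24.0, "az": -6.0, "claw": 1},
    {"tx": -0.0279, "ty": -0.3115, "tz": 0.0082, "ax": 1.3, "ay": -24.0, "az": -6.0, "claw": 1},
    {"tx": -0.0279, "ty": -0.3115, "tz": 0.0082, "ax": 1.3, "ay": -24.0, "az": -6.0, "claw": 1},
    {"tx": -0.0279, "ty": -0.3115, "tz": 0.0082, "ax": 1.3, "ay": -24.0, "az": -6.0, "claw": 1},
    {"tx": -0.0952, "ty": -0.3115, "tz": 0.1589, "ax": 1.3, "ay": -24.0, "az": -6.0, "claw": 1},
    {"tx": -0.0952, "ty": -0.3115, "tz": 0.1589, "ax": 1.3, "ay": -24.0, "az": -6.0, "claw": 1},
    {"tx": -0.0952, "ty": -0.3115, "tz": 0.1589, "ax": 1.3, "ay": -24.0, "az": -6.0, "claw": 1},
    {"tx": -0.0952, "ty": -0.3115, "tz": 0.1589, "ax": 1.3, "ay": -24.0, "az": -6.0, "claw": 1},
    {"tx": -0.0952, "ty": -0.3115, "tz": 0.1589, "ax": 1.3, "ay": -24.0, "az": -6.0, "claw": 1},
  ],
)

```text
clock: 25.1
eef_pos: [584.8, 303.2, 56.6]
orientation: [3.138, 0.042, -0.007]
ft_force: [0.3, -1.0, 0.9]
grip_width: 1.001
gripper_force: 0.0
```

```bash
python3 - <<'E'
from h import *
D=down(np.radians(1.6)); setc(pose([587.1,305.1,60],D)); f=env.grab_frame("wrist"); print(err(),env.get_obs()["joint_positions"].round(2),env.get_obs()["clock"]); top(f,"cover",10,(587,305)); top(f,"cover",26,(587,305))
rows([pose([587.1,305.1,15],D)])
E
```

```text
(array([-0.44,  1.31,  0.51]), array([-0.06,  0.02,  0.07])) [-1.03  0.77  0.74  1.75 -0.65  0.88 -1.55] 25.15
cover 0.67 8804 [587.4 305.2] [56.3 56.2] 1.5 h 9.8
cover 0.67 3243 [587.6 305.3] [29.3 29.5] 75.5 h 25.7
{'tx': 0.0, 'ty': 0.0, 'tz': 0.045, 'ax': 0.0, 'ay': 0.0, 'az': 0.0}
```

>>> carry_out(
  motion=[
    {"tx": 0.0003, "ty": 0, "tz": 0.03, "ax": 0, "ay": 0, "az": 0, "claw": 1},
    {"tx": 0.0003, "ty": 0, "tz": 0.044, "ax": 0, "ay": 0, "az": 0, "claw": 1},
    {"tx": 0.0003, "ty": 0, "tz": 0.044, "ax": 0, "ay": 0, "az": 0, "claw": 1},
    {"tx": 0.0003, "ty": 0, "tz": 0.044, "ax": 0, "ay": 0, "az": 0, "claw": 1},
    {"tx": 0.0003, "ty": 0, "tz": 0.044, "ax": 0, "ay": 0, "az": 0, "claw": -1},
    {"tx": 0.0003, "ty": 0, "tz": 0.044, "ax": 0, "ay": 0, "az": 0, "claw": -1},
    {"tx": 0.0003, "ty": 0, "tz": 0.044, "ax": 0, "ay": 0, "az": 0, "claw": -1},
    {"tx": 0.0003, "ty": 0, "tz": 0.044, "ax": 0, "ay": 0, "az": 0, "claw": -1},
    {"tx": 0.0003, "ty": 0, "tz": 0.044, "ax": 0, "ay": 0, "az": 0, "claw": -1},
  ],
  newtons=40,
)

```text
clock: 26.15
eef_pos: [587.3, 305.0, 17.3]
orientation: [-3.14, -0.044, -0.004]
ft_force: [-0.9, 1.0, 5.7]
grip_width: 0.641
gripper_force: 43.0
```

```bash
python3 - <<'E'
from h import *
D=down(np.radians(1.6)); setc(pose([587.4,305.1,16],D)); print(err(),env.get_obs()["ft_force"])
rows([pose([587.4,305.1,245],D),pose([560,60,290],D),flip(nest([1.2,.4,190]))])
E
```

```text
(array([-0.13,  0.09, -1.34]), array([ 0.05,  0.15, -0.01])) [-0.88154886  0.96082904  5.6836228 ]
{'tx': 0.0, 'ty': -0.0, 'tz': -0.229, 'ax': 0.0, 'ay': 0.0, 'az': 0.0}
{'tx': -0.0342, 'ty': 0.2442, 'tz': -0.274, 'ax': 0.0, 'ay': 0.0, 'az': 0.0}
{'tx': -0.0207, 'ty': 0.3111, 'tz': -0.2479, 'ax': -1.3, 'ay': 24.0, 'az': 6.0}
```

>>> carry_out(
  motion=[
    {"tx": 0, "ty": 0, "tz": -0.03, "ax": 0, "ay": 0, "az": 0, "claw": -1},
    {"tx": 0, "ty": 0, "tz": -0.08, "ax": 0, "ay": 0, "az": 0, "claw": -1},
    {"tx": 0, "ty": 0, "tz": -0.13, "ax": 0, "ay": 0, "az": 0, "claw": -1},
    {"tx": 0, "ty": 0, "tz": -0.18, "ax": 0, "ay": 0, "az": 0, "claw": -1},
    {"tx": 0, "ty": 0, "tz": -0.22, "ax": 0, "ay": 0, "az": 0, "claw": -1},
    {"tx": -0.034, "ty": 0.244, "tz": -0.274, "ax": 0, "ay": 0, "az": 0, "claw": -1},
    {"tx": -0.034, "ty": 0.244, "tz": -0.274, "ax": 0, "ay": 0, "az": 0, "claw": -1},
    {"tx": -0.034, "ty": 0.244, "tz": -0.274, "ax": 0, "ay": 0, "az": 0, "claw": -1},
    {"tx": -0.034, "ty": 0.244, "tz": -0.274, "ax": 0, "ay": 0, "az": 0, "claw": -1},
    {"tx": -0.034, "ty": 0.244, "tz": -0.274, "ax": 0, "ay": 0, "az": 0, "claw": -1},
    {"tx": -0.0207, "ty": 0.3111, "tz": -0.2479, "ax": -1.3, "ay": 24.0, "az": 6.0, "claw": -1},
    {"tx": -0.0207, "ty": 0.3111, "tz": -0.2479, "ax": -1.3, "ay": 24.0, "az": 6.0, "claw": -1},
    {"tx": -0.0207, "ty": 0.3111, "tz": -0.2479, "ax": -1.3, "ay": 24.0, "az": 6.0, "claw": -1},
    {"tx": -0.0207, "ty": 0.3111, "tz": -0.2479, "ax": -1.3, "ay": 24.0, "az": 6.0, "claw": -1},
    {"tx": -0.0207, "ty": 0.3111, "tz": -0.2479, "ax": -1.3, "ay": 24.0, "az": 6.0, "claw": -1},
    {"tx": -0.0207, "ty": 0.3111, "tz": -0.2479, "ax": -1.3, "ay": 24.0, "az": 6.0, "claw": -1},
    {"tx": -0.0207, "ty": 0.3111, "tz": -0.2479, "ax": -1.3, "ay": 24.0, "az": 6.0, "claw": -1},
    {"tx": -0.0207, "ty": 0.3111, "tz": -0.2479, "ax": -1.3, "ay": 24.0, "az": 6.0, "claw": -1},
  ],
)

```text
clock: 27.95
eef_pos: [575.3, -6.9, 264.4]
orientation: [3.052, -0.119, 0.652]
ft_force: [0.4, -0.2, -2.0]
grip_width: 0.64
gripper_force: 43.5
```

```bash
python3 - <<'E'
from h import *
setc(flip(nest([1.2,.4,190]))); f=heldtop(7.5); save(f,"w8"); print(err(),env.get_obs()["clock"],env.get_obs()["grip_width"])
E
```

```text
held top [ 3.3000e-03 -7.0000e-04  7.5838e+00] 10840 [[-27.4, 28.5], [-27.5, 28.4], [-27.4, 28.4], [-27.4, 28.5], [-27.2, 28.5]] [-25.6  25.7]
(array([-0.2 ,  0.51, -0.53]), array([-0.08,  0.04, -0.07])) 28.0 0.6368016472073085
```

>>> carry_out(
  motion=[
    {"tx": -0.0009, "ty": 0, "tz": 0.045, "ax": 0, "ay": 0, "az": 0, "claw": -1},
    {"tx": -0.0009, "ty": 0, "tz": 0.085, "ax": 0, "ay": 0, "az": 0, "claw": -1},
    {"tx": -0.0009, "ty": 0, "tz": 0.105, "ax": 0, "ay": 0, "az": 0, "claw": -1},
    {"tx": -0.0009, "ty": 0, "tz": 0.11, "ax": 0, "ay": 0, "az": 0, "claw": -1},
    {"tx": -0.0009, "ty": 0, "tz": 0.11, "ax": 0, "ay": 0, "az": 0, "claw": -1},
    {"tx": -0.0009, "ty": 0, "tz": 0.11, "ax": 0, "ay": 0, "az": 0, "claw": -1},
    {"tx": -0.0009, "ty": 0, "tz": 0.115, "ax": 0, "ay": 0, "az": 0, "claw": -1},
    {"tx": -0.0009, "ty": 0, "tz": 0.12, "ax": 0, "ay": 0, "az": 0, "claw": -1},
    {"tx": -0.0009, "ty": 0, "tz": 0.125, "ax": 0, "ay": 0, "az": 0, "claw": -1},
    {"tx": -0.0009, "ty": 0, "tz": 0.128, "ax": 0, "ay": 0, "az": 0, "claw": -1},
    {"tx": -0.0009, "ty": 0, "tz": 0.131, "ax": 0, "ay": 0, "az": 0, "claw": -1},
    {"tx": -0.0009, "ty": 0, "tz": 0.131, "ax": 0, "ay": 0, "az": 0, "claw": -1},
    {"tx": -0.0009, "ty": 0, "tz": 0.131, "ax": 0, "ay": 0, "az": 0, "claw": -1},
  ],
)

```text
clock: 29.3
eef_pos: [626.7, -11.1, 144.1]
orientation: [3.054, -0.12, 0.652]
ft_force: [-2.4, 0.9, 1.4]
grip_width: 0.64
gripper_force: 43.9
```

```bash
python3 - <<'E'
from h import *
print(((meas()[:3,3]-O)@N).round(2),(env.get_obs()["ft_force"]@N).round(1))
E
```

```text
[-0.7  -0.13 59.64] [-1.6  0.7  2.2]
```

>>> carry_out(
  motion=[
    {"tx": 0, "ty": 0, "tz": 0.0005, "ax": 0, "ay": 0, "az": 0, "claw": -1},
    {"tx": 0, "ty": 0, "tz": 0.0005, "ax": 0, "ay": 0, "az": 0, "claw": -1},
    {"tx": 0, "ty": 0, "tz": 0.0005, "ax": 0, "ay": 0, "az": 0, "claw": 0.8},
    {"tx": 0, "ty": 0, "tz": 0.0005, "ax": 0, "ay": 0, "az": 0, "claw": 0.8},
    {"tx": 0, "ty": 0, "tz": -0.01, "ax": 0, "ay": 0, "az": 0, "claw": 0.8},
    {"tx": 0, "ty": 0, "tz": -0.05, "ax": 0, "ay": 0, "az": 0, "claw": 1},
    {"tx": 0, "ty": 0, "tz": -0.1, "ax": 0, "ay": 0, "az": 0, "claw": 1},
    {"tx": 0, "ty": 0, "tz": -0.12, "ax": 0, "ay": 0, "az": 0, "claw": 1},
    {"tx": 0, "ty": 0, "tz": -0.12, "ax": 0, "ay": 0, "az": 0, "claw": 1},
  ],
)

```text
clock: 30.2
eef_pos: [579.0, -6.6, 256.2]
orientation: [3.055, -0.119, 0.66]
ft_force: [0.2, 0.6, -1.5]
grip_width: 0.996
gripper_force: 0.0
```

```bash
python3 - <<'E'
from h import *
setc(flip(nest([.3,.4,179]))); f=env.grab_frame("wrist"); save(f,"w9"); print(err(),env.get_obs()["joint_positions"].round(2),env.get_obs()["clock"]); stacktop(f,52); stacktop(f,68)
Q=(pts(f)[0]-O)@N; s=Q[(Q[:,2]>106)&(Q[:,2]<114)&(Q[:,0]>30)&(Q[:,0]<100)&(Q[:,1]>60)&(Q[:,1]<120)]; c,r=cv2.minEnclosingCircle(s[:,:2].astype(np.float32)); print("knob",c,r,len(s),"theta",np.arctan2(c[1],74-c[0]))
E
```

```text
(array([-0.22, -0.54, -1.25]), array([ 0.12,  0.16, -0.09])) [-1.04  0.22  1.11  2.09 -0.34  0.55 -1.38] 30.25
plane [-5.00000e-04  2.80000e-03  5.18943e+01] 4274 ((-0.12090301513671875, 0.00135040283203125), (65.9725341796875, 65.66657257080078), 89.98158264160156) [[-28.4, -31.6, 50.5], [26.7, 27.6, 53.1]]
plane [-5.70000e-03  2.40000e-03  6.79154e+01] 1431 ((-0.9522309303283691, 0.0104217529296875), (28.958818435668945, 29.148347854614258), 67.9335708618164) [[-14.3, -13.6, 66.6], [12.9, 13.4, 69.2]]
knob (66.7359619140625, 87.7048568725586) 9.825326919555664 1128 theta 1.4881612650465887
```

View pics/w9.png

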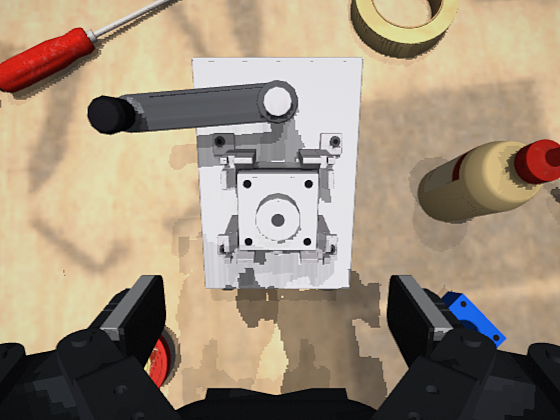

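```bash
python3 - <<'E'
from h import *
K=lambda t,z: flip(nest([74-88*np.cos(t),88*np.sin(t),z],.5*t))
rows([K(1.485,150),K(1.485,102)]); print(); setc(K(1.485,102))
rows([K(t,102) for t in np.linspace(1.485,-.01,16)[1:]])
E
```

```text
{'tx': 0.0662, 'ty': -0.0873, 'tz': 0.029, 'ax': -0.0, 'ay': -0.0, 'az': 42.5}
{'tx': 0.0662, 'ty': -0.0873, 'tz': 0.077, 'ax': -0.0, 'ay': -0.0, 'az': 42.5}

{'tx': -0.0056, 'ty': 0.0067, 'tz': 0.0, 'ax': 0.0, 'ay': -0.0, 'az': -2.9}
{'tx': -0.0105, 'ty': 0.014, 'tz': 0.0, 'ax': -0.0, 'ay': 0.0, 'az': -5.7}
{'tx': -0.0146, 'ty': 0.0217, 'tz': 0.0, 'ax': 0.0, 'ay': 0.0, 'az': -8.6}
{'tx': -0.018, 'ty': 0.0298, 'tz': -0.0, 'ax': -0.0, 'ay': 0.0, 'az': -11.4}
{'tx': -0.0206, 'ty': 0.0382, 'tz': 0.0, 'ax': -0.0, 'ay': 0.0, 'az': -14.3}
{'tx': -0.0222, 'ty': 0.0468, 'tz': 0.0, 'ax': -0.0, 'ay': 0.0, 'az': -17.1}
{'tx': -0.0231, 'ty': 0.0556, 'tz': 0.0, 'ax': -0.0, 'ay': -0.0, 'az': -20.0}
{'tx': -0.023, 'ty': 0.0643, 'tz': 0.0, 'ax': -0.0, 'ay': -0.0, 'az': -22.8}
{'tx': -0.0221, 'ty': 0.073, 'tz': 0.0, 'ax': -0.0, 'ay': 0.0, 'az': -25.7}
{'tx': -0.0203, 'ty': 0.0816, 'tz': 0.0, 'ax': -0.0, 'ay': 0.0, 'az': -28.6}
{'tx': -0.0177, 'ty': 0.09, 'tz': 0.0, 'ax': -0.0, 'ay': -0.0, 'az': -31.4}
{'tx': -0.0143, 'ty': 0.0981, 'tz': 0.0, 'ax': -0.0, 'ay': 0.0, 'az': -34.3}
{'tx': -0.01, 'ty': 0.1057, 'tz': 0.0, 'ax': -0.0, 'ay': -0.0, 'az': -37.1}
{'tx': -0.0051, 'ty': 0.113, 'tz': 0.0, 'ax': -0.0, 'ay': -0.0, 'az': -40.0}
{'tx': 0.0006, 'ty': 0.1196, 'tz': 0.0, 'ax': -0.0, 'ay': -0.0, 'az': -42.8}
```

>>> carry_out(
  motion=[
    {"tx": 0.0662, "ty": -0.0873, "tz": 0.02, "ax": 0, "ay": 0, "az": 42.5, "claw": 1},
    {"tx": 0.0662, "ty": -0.0873, "tz": 0.02, "ax": 0, "ay": 0, "az": 42.5, "claw": 1},
    {"tx": 0.0662, "ty": -0.0873, "tz": 0.029, "ax": 0, "ay": 0, "az": 42.5, "claw": 1},
    {"tx": 0.0662, "ty": -0.0873, "tz": 0.029, "ax": 0, "ay": 0, "az": 42.5, "claw": 1},
    {"tx": 0.0662, "ty": -0.0873, "tz": 0.029, "ax": 0, "ay": 0, "az": 42.5, "claw": 1},
    {"tx": 0.0662, "ty": -0.0873, "tz": 0.029, "ax": 0, "ay": 0, "az": 42.5, "claw": 1},
    {"tx": 0.0662, "ty": -0.0873, "tz": 0.029, "ax": 0, "ay": 0, "az": 42.5, "claw": 1},
    {"tx": 0.0662, "ty": -0.0873, "tz": 0.055, "ax": 0, "ay": 0, "az": 42.5, "claw": 0.5},
    {"tx": 0.0662, "ty": -0.0873, "tz": 0.077, "ax": 0, "ay": 0, "az": 42.5, "claw": 0.2},
    {"tx": 0.0662, "ty": -0.0873, "tz": 0.077, "ax": 0, "ay": 0, "az": 42.5, "claw": 0.2},
    {"tx": 0.0662, "ty": -0.0873, "tz": 0.077, "ax": 0, "ay": 0, "az": 42.5, "claw": -1},
    {"tx": 0.0662, "ty": -0.0873, "tz": 0.077, "ax": 0, "ay": 0, "az": 42.5, "claw": -1},
    {"tx": 0.0662, "ty": -0.0873, "tz": 0.077, "ax": 0, "ay": 0, "az": 42.5, "claw": -1},
    {"tx": 0.0662, "ty": -0.0873, "tz": 0.077, "ax": 0, "ay": 0, "az": 42.5, "claw": -1},
  ],
  newtons=30,
)

```text
clock: 31.65
eef_pos: [676.6, 72.7, 211.4]
orientation: [-2.701, 1.174, -0.597]
ft_force: [-2.0, 0.1, 3.5]
grip_width: 0.212
gripper_force: 29.4
```

```bash
python3 - <<'E'
from h import *
o=env.get_obs(); print(((meas()[:3,3]-O)@N).round(2),(o["ft_force"]@N).round(1),o["joint_positions"].round(2))
E
```

```text
[ 66.21  87.25 103.52] [-0.4 -0.   4. ] [-0.98  0.55  1.07  1.91 -0.75  0.62 -1.93]
```

>>> carry_out(
  motion=[
    {"tx": -0.0056, "ty": 0.0067, "tz": 0, "ax": 0, "ay": 0, "az": -2.9, "claw": -1},
    {"tx": -0.0105, "ty": 0.014, "tz": 0, "ax": 0, "ay": 0, "az": -5.7, "claw": -1},
    {"tx": -0.0146, "ty": 0.0217, "tz": 0, "ax": 0, "ay": 0, "az": -8.6, "claw": -1},
    {"tx": -0.018, "ty": 0.0298, "tz": 0, "ax": 0, "ay": 0, "az": -11.4, "claw": -1},
    {"tx": -0.0206, "ty": 0.0382, "tz": 0, "ax": 0, "ay": 0, "az": -14.3, "claw": -1},
    {"tx": -0.0222, "ty": 0.0468, "tz": 0, "ax": 0, "ay": 0, "az": -17.1, "claw": -1},
    {"tx": -0.0231, "ty": 0.0556, "tz": 0, "ax": 0, "ay": 0, "az": -20.0, "claw": -1},
    {"tx": -0.023, "ty": 0.0643, "tz": 0, "ax": 0, "ay": 0, "az": -22.8, "claw": -1},
    {"tx": -0.0221, "ty": 0.073, "tz": 0, "ax": 0, "ay": 0, "az": -25.7, "claw": -1},
    {"tx": -0.0203, "ty": 0.0816, "tz": 0, "ax": 0, "ay": 0, "az": -28.6, "claw": -1},
    {"tx": -0.0177, "ty": 0.09, "tz": 0, "ax": 0, "ay": 0, "az": -31.4, "claw": -1},
    {"tx": -0.0143, "ty": 0.0981, "tz": 0, "ax": 0, "ay": 0, "az": -34.3, "claw": -1},
    {"tx": -0.01, "ty": 0.1057, "tz": 0, "ax": 0, "ay": 0, "az": -37.1, "claw": -1},
    {"tx": -0.0051, "ty": 0.113, "tz": 0, "ax": 0, "ay": 0, "az": -40.0, "claw": -1},
    {"tx": 0.0006, "ty": 0.1196, "tz": 0, "ax": 0, "ay": 0, "az": -42.8, "claw": -1},
    {"tx": 0.0006, "ty": 0.1196, "tz": 0, "ax": 0, "ay": 0, "az": -42.8, "claw": -1},
    {"tx": 0.0006, "ty": 0.1196, "tz": 0, "ax": 0, "ay": 0, "az": -42.8, "claw": -1},
  ],
)

```text
clock: 33.35
eef_pos: [595.0, -8.4, 177.3]
orientation: [3.056, -0.107, 0.647]
ft_force: [-6.1, 3.3, 4.6]
grip_width: 0.209
gripper_force: 31.6
```

```bash
python3 - <<'E'
from h import *
o=env.get_obs(); p=((meas()[:3,3]-O)@N); print(p.round(2),np.arctan2(p[1],74-p[0]),(o["ft_force"]@N).round(1))
E
```

```text
[-1.6160e+01  3.0000e-02  1.0291e+02] 0.0003038209004813765 [-3.9  2.8  6.8]
```

Strap at its stop. Release, retreat and check.

>>> carry_out(
  motion=[
    {"tx": 0, "ty": 0, "tz": 0, "ax": 0, "ay": 0, "az": 0, "claw": 0.6},
    {"tx": 0, "ty": 0, "tz": 0, "ax": 0, "ay": 0, "az": 0, "claw": 0.6},
    {"tx": 0, "ty": 0, "tz": 0, "ax": 0, "ay": 0, "az": 0, "claw": 0.6},
    {"tx": 0, "ty": 0, "tz": -0.03, "ax": 0, "ay": 0, "az": 0, "claw": 0.8},
    {"tx": 0, "ty": 0, "tz": -0.07, "ax": 0, "ay": 0, "az": 0, "claw": 1},
    {"tx": 0, "ty": 0, "tz": -0.11, "ax": 0, "ay": 0, "az": 0, "claw": 1},
    {"tx": 0, "ty": 0, "tz": -0.12, "ax": 0, "ay": 0, "az": 0, "claw": 1},
    {"tx": 0, "ty": 0, "tz": -0.12, "ax": 0, "ay": 0, "az": 0, "claw": 1},
  ],
)

```text
clock: 34.15
eef_pos: [548.1, -5.4, 288.7]
orientation: [3.057, -0.11, 0.657]
ft_force: [-0.1, 0.7, -1.3]
grip_width: 1.005
gripper_force: 0.0
```

```bash
python3 - <<'E'
from h import *
f=env.grab_frame("wrist"); save(f,"w10"); stacktop(f,52)
Q=(pts(f)[0]-O)@N; s=Q[(Q[:,2]>106)&(Q[:,2]<114)&(abs(Q[:,0])<60)&(abs(Q[:,1])<60)]; c,r=cv2.minEnclosingCircle(s[:,:2].astype(np.float32)); print("knob",c,r,len(s),"theta",np.arctan2(c[1],74-c[0]),env.get_obs()["clock"])
g=env.grab_frame("scene")
for l in ["wax_tin","glue_bottle","elbow_casting","tape_measure"]:
    r=env.cut_out(l,g); print(l,r and np.median(pts(g,r[0]["mask"])[0],0).round())
E
```

```text
plane [7.00000e-04 1.20000e-03 5.18957e+01] 2466 ((0.16340255737304688, -0.263397216796875), (65.68727111816406, 65.8553695678711), 89.29922485351562) [[-28.6, -31.5, 50.5], [26.6, 27.8, 53.0]]
knob (-14.103739738464355, 0.257344126701355) 9.808113098144531 624 theta 0.0029209134095883427 34.2
wax_tin []
glue_bottle [ 633. -198.   89.]
elbow_casting [ 633. -380.   54.]
tape_measure [375. -84.  51.]
```

View pics/w10.png

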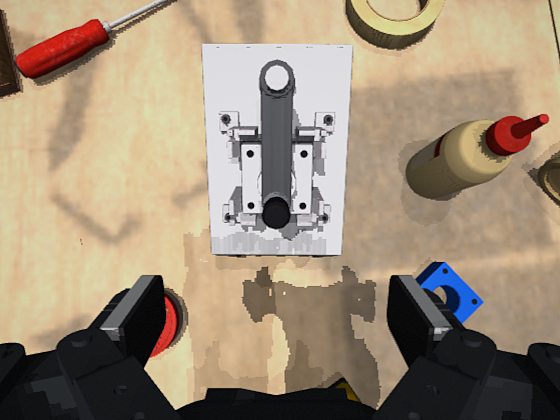

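The strap lies over the cover (pixels 277,75 to 277,212), the stack is seated square, and the tin, bottle and other bystanders are in place.

```bash
python3 -c "
from cell import env
print(env.close_job())"
```

```text
the job is handed in; nothing more can be done
None
```

The pump body, spacer and cover are stacked square and fully seated in the nest, and the strap is back at its stop over the cover. I handed the job in at about 34 s; the hand-in returned no verdict. In the last pictures the bottle, casting and tape measure had not moved; the tin's final position was not measured, but it shows in the picture and the arm never touched it.

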